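# Put the washed cutters away in the locked cutter case

### The job

Put all the washed cutters away in the cutter case: draw the red-handled lock pin up out of its bore and park it upright in the open steel notch at the side of the case, then slide the clear cover fully open. Lay each slicing disc and the square dicing grid flat in a well of its own outline, and slide each blue blade cartridge nose first fully home into its own bay in the front of the case. When everything lying out is stowed, slide the cover fully shut again, leave the pin parked in the notch, and do not knock over or shove aside the other things on the counter.

Things in the scene. Friction and masses are not known exactly. Their poses are not given: they have to be found in the camera images.
- case: fixed cutter case, 94 mm deep (x), y from -140 to +226 mm. Origin: on the counter under the middle well; x points away from its front (-x, towards the robot), where the bays open; y along the wells towards the pin block and notch at the +y end. z up: tray top 39 mm, cover 68 to 73 mm. End walls and rails (y = +-136 mm, to x = 165 mm, 68 mm high) carry the cover.
- bore (a point): top of the bore on its axis, on the cover's tab when the cover is shut (it stays with the case). 14.5 mm bore, upright; it passes down through the cover's tab into the block. Axes as the case.
- notch (a point): parking place: U notch 16 mm wide in a steel plate 12 mm thick, open towards the case's +y; the point is at the plate's top face, 8 mm from the closed end, 18 mm from the open end, 45 mm from the bore. The parked pin hangs upright with its collar on the plate and its origin here (up to 10 mm further out along +y is fine). Axes as the case.
- pin: loose lock pin: upright steel shank 12 mm in diameter and 49 mm long below a round collar 26 mm across and 5 mm thick, with a red flat handle above it 38 mm long (x), 14 mm wide (y), from z = 5 to 41 mm. Origin: centre of the collar's underside, on the axis; z up. At the start it is in the bore, its collar on the cover's tab, and blocks the cover. 70 to 130 g.
- cover (a joint): travel of the clear sliding cover in m: 0 shut, 0.105 fully open; slides along the case's +x, away from the robot, with 1.5 N of friction, stays where it is left.
- cover_grip (a point): middle of the top of the cover's black grip ridge, 16 mm thick (x), 70 mm long (y), standing 34 mm above the cover's top face (which is 34 mm below this point). Moves with the cover. Axes as the case.
- well_round_1 (a point): centre of the floor of a round well, 80 mm across and 12 mm deep, in the case's white tray (tray top 12 mm above this point); either slicing disc fits either round well. A seated disc has its origin here. Axes as the case.
- well_round_2 (a point): centre of the floor of a round well, 80 mm across and 12 mm deep, in the case's white tray (tray top 12 mm above this point); either slicing disc fits either round well. A seated disc has its origin here. Axes as the case.
- well_square (a point): centre of the floor of the square well, 68 by 68 mm and 12 mm deep, sides along the case's x and y, in the white tray (top 12 mm above this point). The seated grid has its origin here, sides parallel to the case's, any quarter turn. Axes as the case.
- bay_1 (a point): middle of the mouth, on the floor, of a bay under the tray for one cartridge, nose first, along the case's +x. Inside 74 mm wide, 15 high, 72 deep to a solid stop; floor 6 mm above the counter, run out in front as a blue sill 16 mm long. A cartridge fully home has its origin 17 mm beyond this point (+x), its grip 20 mm in front of the mouth. Either fits either. Axes as the case.
- bay_2 (a point): middle of the mouth, on the floor, of a bay under the tray for one cartridge, nose first, along the case's +x. Inside 74 mm wide, 15 high, 72 deep to a solid stop; floor 6 mm above the counter, run out in front as a blue sill 16 mm long. A cartridge fully home has its origin 17 mm beyond this point (+x), its grip 20 mm in front of the mouth. Either fits either. Axes as the case.
- disc_1: food-processor slicing disc: round steel plate 76 mm across, 5 mm thick, with three dark blade marks, and on its middle an upright orange round hub 26 mm across and 30 mm tall (hub from z = 5 to 35 mm). Origin: centre of the underside; z up. About 80 to 170 g. May be absent (None at the start).
- disc_2: food-processor slicing disc: round steel plate 76 mm across, 5 mm thick, with three dark blade marks, and on its middle an upright orange round hub 26 mm across and 30 mm tall (hub from z = 5 to 35 mm). Origin: centre of the underside; z up. About 80 to 170 g. May be absent (None at the start).
- grid: dicing grid: square steel plate 64 by 64 mm, 5 mm thick, with dark crossed lines, and on its middle an upright green square hub 24 by 24 mm, sides parallel to the plate's, 30 mm tall (z = 5 to 35 mm). Origin: centre of the underside; z up, x and y along the sides. 120 g. May be absent (None at the start).
- blade_1: blade cartridge lying flat: blue plate 110 mm long (x), 70 wide (y), 10 thick, nose corners (at +x) rounded 8 mm; on its rear a black grip block centred at x = -37 mm, 30 mm long (x), 16 wide (y), from z = 10 to 46 mm. Origin: centre of the plate's underside; +x to the nose, which enters the bay first. 100 to 200 g. May be absent (None).
- blade_2: blade cartridge lying flat: blue plate 110 mm long (x), 70 wide (y), 10 thick, nose corners (at +x) rounded 8 mm; on its rear a black grip block centred at x = -37 mm, 30 mm long (x), 16 wide (y), from z = 10 to 46 mm. Origin: centre of the plate's underside; +x to the nose, which enters the bay first. 100 to 200 g. May be absent (None).
- spice_jar: bystander: amber spice jar 48 mm across, 90 mm tall, black lid. Origin: centre of its underside.
- pepper_mill: bystander: dark wooden pepper mill 54 mm across, 135 mm tall. Origin: centre of its underside.
- mug: bystander: blue mug 80 mm across, 90 mm tall. Origin: centre of its underside.
There are look-alikes about, which are no part of the job. Leave any green look-alike of the blade_1 alone. What is shaped like the disc_1 but yellow is not meant.

How it is judged (in metres and radians):
On the way, in this order (a step that is already met when the one before it is completed fails the run):
1. the lock pin is out of its bore and parked upright in the side notch, the cover still shut (x of pin in the frame of notch between -0.005 and 0.005 m and y of pin in the frame of notch between -0.007 and 0.012 m and z of pin in the frame of notch between -0.003 and 0.004 m and angle between pin's own z axis and vertical below 0.15 rad and value of joint cover below 0.01 m), for 0.3 s.
2. the cover is slid fully open (0.095 m or more) (value of joint cover above 0.095 m), for 0.2 s.
3. every cutter present is stowed: discs and grid flat in wells of their outline, cartridges fully home in bays (((horizontal distance between disc_1 and well_round_1 below 0.005 m and z of disc_1 in the frame of well_round_1 between -0.003 and 0.003 m and angle between disc_1's own z axis and vertical below 0.08 rad) or (horizontal distance between disc_1 and well_round_2 below 0.005 m and z of disc_1 in the frame of well_round_2 between -0.003 and 0.003 m and angle between disc_1's own z axis and vertical below 0.08 rad)) and ((horizontal distance between disc_2 and well_round_1 below 0.005 m and z of disc_2 in the frame of well_round_1 between -0.003 and 0.003 m and angle between disc_2's own z axis and vertical below 0.08 rad) or (horizontal distance between disc_2 and well_round_2 below 0.005 m and z of disc_2 in the frame of well_round_2 between -0.003 and 0.003 m and angle between disc_2's own z axis and vertical below 0.08 rad)) and horizontal distance between grid and well_square below 0.005 m and z of grid in the frame of well_square between -0.003 and 0.003 m and angle between grid's own z axis and vertical below 0.08 rad and ((x of blade_1 in the frame of bay_1 between 0.011 and 0.021 m and y of blade_1 in the frame of bay_1 between -0.005 and 0.005 m and z of blade_1 in the frame of bay_1 between -0.003 and 0.006 m and angle between the x axis of blade_1 and the x axis of case, either way round below 0.1 rad) or (x of blade_1 in the frame of bay_2 between 0.011 and 0.021 m and y of blade_1 in the frame of bay_2 between -0.005 and 0.005 m and z of blade_1 in the frame of bay_2 between -0.003 and 0.006 m and angle between the x axis of blade_1 and the x axis of case, either way round below 0.1 rad)) and ((x of blade_2 in the frame of bay_1 between 0.011 and 0.021 m and y of blade_2 in the frame of bay_1 between -0.005 and 0.005 m and z of blade_2 in the frame of bay_1 between -0.003 and 0.006 m and angle between the x axis of blade_2 and the x axis of case, either way round below 0.1 rad) or (x of blade_2 in the frame of bay_2 between 0.011 and 0.021 m and y of blade_2 in the frame of bay_2 between -0.005 and 0.005 m and z of blade_2 in the frame of bay_2 between -0.003 and 0.006 m and angle between the x axis of blade_2 and the x axis of case, either way round below 0.1 rad))), for 0.3 s.
At the end, for the whole second after the job is handed in: Every cutter present at rest in a well of its outline (5 mm sideways, 3 mm in height, flat within 0.08 rad) or a bay (within 6 mm of home); the pin parked upright in the notch (5 mm across it, 12 mm along it, collar on the plate); the cover shut to within 8 mm (all of step 3 and x of pin in the frame of notch between -0.005 and 0.005 m and y of pin in the frame of notch between -0.007 and 0.012 m and z of pin in the frame of notch between -0.003 and 0.004 m and angle between pin's own z axis and vertical below 0.15 rad and value of joint cover below 0.008 m and linear speed of each of pin, disc_1, disc_2, grid, blade_1, blade_2 below 0.02 m/s); the robot touches nothing.
It fails at once if the spice jar is knocked over or shoved more than 5 cm (angle between spice_jar's own z axis and vertical above 0.6 rad or distance of spice_jar from where it was at the start of the episode above 0.05 m).
It fails at once if the pepper mill is knocked over or shoved more than 5 cm (angle between pepper_mill's own z axis and vertical above 0.6 rad or distance of pepper_mill from where it was at the start of the episode above 0.05 m).
It fails at once if the mug is knocked over or shoved more than 5 cm (angle between mug's own z axis and vertical above 0.6 rad or distance of mug from where it was at the start of the episode above 0.05 m).
Of disc_1, disc_2, grid only 2 to 3 are there at a start; the rules pass over those that are not, and their reading is None.
Of blade_1, blade_2 only 1 to 2 are there at a start; the rules pass over those that are not, and their reading is None.
At some moment in a run one of disc_1, disc_2, grid, blade_1, blade_2 may be knocked a few centimetres aside while the robot is not near it.
It also fails if it takes over 210 s, if anything falls off the work surface, if the arm or the gripper's body presses on something with over 40 N, if the wrist force passes 120 N, or if a joint passes its speed limit or range.

### The arm

A 6-joint arm with a two-finger parallel gripper is mounted at the origin on the work surface. World frame = base frame: x ahead of the robot, y to its left, z up, the work surface at z = 0. Lengths are in mm, angles in rad, forces in N, time in s.
With the tool pointing down it reaches from about 350 to 775 mm from the base axis. Payload 7.3 kg.
Tool frame: the origin (TCP) lies at the very end of the fingers, on their centre line; the grasp point (between the pads) lies 19 mm behind it; z points along the fingers, y is the line along which they close (so a half turn about z gives the same grasp; the last joint's range is limited). The gripper opens to 92 mm and grips with 3 to 60 N. Pads are 19 mm wide; open, the fingers measure 130 mm over their backs; the gripper's body (75 mm by 190 mm) begins 47 mm behind the grasp point.
Start: joints at [1.084, 0.342, 1.524, -0, 1.275, -0.146], TCP at [175.463, 494.831, 226.741] pointing down, gripper open.
Joint ranges: [-2.53, 2.53], [-0.77, 2.02], [0.04, 2.7], [-1, 4.14], [0.28, 2.66], [-3.11, 3.11]. Speed limits (rad/s): [2.57, 2.57, 3.14, 3.14, 3.14, 3.14].

### API

Orientations are given as [roll, pitch, yaw] about the fixed x, y, z axes, in that order (R = Rz(yaw) Ry(pitch) Rx(roll)).
In Python, from plant import get_obs, optics, ticket, finder gives the robot as it stands.
- The arm moves only by the tool send_rows, never from a script. Its arguments are lists of equal length, an entry for each row: "offset": the shift along the tool's x, y, z scaled (see below), a list of three; "delta_rot": the turn, a rotation vector about the tool's x, y, z scaled (see below), a list of three. In form: {"offset": [[dx, dy, dz], ...], "delta_rot": [[rx, ry, rz], ...]}. A call has 1 to 8 rows; each row is the pose to reach, as a shift and turn from the pose commanded when the call began, along the tool's axes at that moment, turning the shorter way round; what a row does not reach only later rows make up. The controller multiplies each number of a shift by 120 mm and each number of a turn by 360 degrees. A row lasts 1/8 s, in which the tool goes at most 62.5 mm and 10.7 degrees, less where a joint would pass 70% of its speed; a pose out of reach is approached as far as the arm can. A call with a number of a shift or a turn outside -1 to 1 is refused whole. A call with a gripper value outside its range is refused whole. "grip" is the opening, from 0 (shut) to 1 (fully open), set as the call begins (left out, the last holds). The fingers move at their own pace and stop on an object; the grip force is fixed at half the most. Time passes only in rows, so rows that repeat a pose let the fingers close. It gives the time, the measured TCP pose, the force, the opening and the grip force at its end, in the units of the state.
- get_obs(): the state, without advancing time (a new reading comes with each control period).
- optics.capture(name): name is "scene" or "top"; returns the picture (420x560x3 uint8, red, green, blue); there is no depth.
- optics.get_calibration(name): a dict with "fx", "fy", "cx", "cy" (pixels), "world_from_camera" (4x4, takes a point from camera to world coordinates). Camera axes: x right, y down, z forward; pixel columns grow to the right and rows downward; lengths in mm; the calibration is good to about 2 mm. A picture is of the moment at which its call begins. get_calibration takes no time and is no camera call.
- ticket.close_job(): hands the job in; it is judged then, once.
Trained networks look in the newest picture that a camera, given by its name, has taken for a name from the list of things; names that differ only in an ending like _2 or _b are one class to them, and where a whole thing is asked for, a point or a joint stands for the part that bears it (a point fixed in the world has none). Each returns a list of dicts, best first, with "confidence" (0 to 1); they miss things now and then, are a little off and sometimes report something else, mostly with a low value. They report only what shows in the picture. A call takes as long as a camera call. They do not tell look-alikes from the thing itself.
- finder.boxes_of(target, camera): "box" ([left, top, right, bottom] in pixels, round what is visible of it).
- finder.silhouettes(target, camera): "region" (420x560 bool, what is visible of it) and "box" ([left, top, right, bottom] in pixels, round what is visible of it).
- finder.pinpoint(target, camera): "uv" ([column, row] in pixels: a listed point, or the origin of a listed thing).
The state is a dict: "time": time; "joint_positions": joint angles; "dq": joint speeds; "tau": joint torques, N m; "tool_pos": TCP position; "tcp_rot": TCP orientation; "contact_force": force on the tool from outside, world axes, zero at the start; "moment": the same for the moment, N m; "grip_width": finger opening in mm; "finger_force": force on a finger pad.
Only numpy, scipy, OpenCV 4.12 (cv2) and the standard library are available. Lean on these libraries where they do the work, as an engineer would, in place of code of your own. Each camera call takes 0.05 s, during which the arm holds its last target. There are 200 camera calls.

## Working session

There is one attempt and no reset: what is moved stays moved. The work goes in short steps, Python scripts to look and compute and a tool call to move; the robot and the scene stay as the last step left them, time stands still between calls to the robot, and variables do not carry over. Pictures are saved under pics/ and viewed, at most 14 in all, crops included, and the job is handed in when it is done.

Besides the shell and the picture viewer there is one more tool, called after "Request:" as name(argument=value, ...) on one line, values as JSON. send_rows: Moves the arm, as the interface text tells. Its arguments: {"type":"object","properties":{"offset":{"type":"array"},"delta_rot":{"type":"array"},"grip":{"type":"number"}},"required":["offset","delta_rot"]}

```bash
mkdir -p pics; ls; cat > h.py <<'E'
import numpy as np,cv2
from plant import get_obs,optics,ticket,finder
from scipy.spatial.transform import Rotation as R
def cal(c): return optics.get_calibration(c)
def ray(c,uv,z):
    k=cal(c);T=np.array(k["world_from_camera"])
    d=T[:3,:3]@np.array([(uv[0]-k["cx"])/k["fx"],(uv[1]-k["cy"])/k["fy"],1]);o=T[:3,3]
    return o+d*(z-o[2])/d[2]
def proj(c,p):
    k=cal(c);T=np.linalg.inv(np.array(k["world_from_camera"]));q=T[:3,:3]@np.array(p)+T[:3,3]
    return np.array([k["fx"]*q[0]/q[2]+k["cx"],k["fy"]*q[1]/q[2]+k["cy"]])
def snap(c,name=None):
    im=optics.capture(c)
    if name: cv2.imwrite(f"pics/{name}.png",im[:,:,::-1])
    return im
E
python3 - <<'E'
from h import *
for c in("top","scene"):
    im=snap(c,c+"0");k=cal(c);print(c,k["fx"],np.round(np.array(k["world_from_camera"]),2).tolist())
    for t in["case","bore","notch","pin","cover_grip","well_round_1","well_square","bay_1","disc_1","grid","blade_1","spice_jar","pepper_mill","mug"]:
        print(t,[(np.round(d["uv"],1).tolist(),round(d["confidence"],2)) for d in finder.pinpoint(t,c)])
o=get_obs();print(o["time"],o["tool_pos"],o["tcp_rot"],o["grip_width"])
E
```

```text
pics
top 440.4608184566228 [[0.01, -0.98, 0.17, 324.29], [-1.0, -0.01, 0.0, 42.14], [0.0, -0.17, -0.98, 1219.58], [0.0, 0.0, 0.0, 1.0]]
case [([190.5, 279.3], 0.65)]
bore []
notch [([234.9, 193.6], 0.92), ([339.4, 195.2], 0.72)]
pin [([246.8, 191.3], 0.64), ([416.7, 246.1], 0.26), ([307.9, 192.1], 0.24)]
cover_grip [([310.8, 192.5], 0.93)]
well_round_1 [([307.4, 194.8], 0.56)]
well_square [([340.4, 193.4], 0.61)]
bay_1 [([325.7, 216.0], 0.94), ([289.8, 211.2], 0.59)]
disc_1 [([141.7, 284.7], 0.89), ([156.4, 238.3], 0.66), ([212.3, 242.9], 0.58)]
grid [([188.8, 279.1], 0.9), ([312.5, 192.7], 0.71)]
blade_1 [([365.4, 244.1], 0.97), ([414.5, 243.8], 0.68), ([361.1, 305.7], 0.67)]
spice_jar [([153.9, 191.0], 0.78)]
pepper_mill [([393.8, 185.7], 0.61), ([246.1, 193.9], 0.56), ([209.4, 243.2], 0.23)]
mug [([410.1, 152.2], 0.94)]
scene 428.99672203496164 [[0.58, 0.58, -0.58, 1102.93], [0.82, -0.4, 0.42, -401.6], [0.01, -0.71, -0.7, 789.29], [0.0, 0.0, 0.0, 1.0]]
case [([271.1, 267.0], 0.58)]
bore [([322.2, 218.6], 0.89), ([273.6, 265.4], 0.54), ([177.3, 376.4], 0.54)]
notch [([336.9, 210.6], 0.67)]
pin [([270.9, 268.3], 0.66), ([322.4, 217.4], 0.57)]
cover_grip [([265.4, 233.2], 0.69), ([271.5, 269.3], 0.35), ([313.8, 171.4], 0.29)]
well_round_1 [([302.7, 245.2], 0.79), ([272.3, 265.9], 0.79)]
well_square [([242.8, 283.4], 0.98)]
bay_1 []
disc_1 [([340.8, 152.4], 0.69), ([366.4, 179.2], 0.66), ([320.8, 194.6], 0.58)]
grid [([312.3, 171.5], 0.87)]
blade_1 [([183.3, 261.4], 0.66), ([174.3, 379.0], 0.66), ([157.8, 218.6], 0.63), ([365.3, 179.8], 0.51)]
spice_jar [([399.0, 202.9], 0.78)]
pepper_mill [([176.2, 330.6], 0.97), ([272.9, 269.4], 0.43)]
mug [([177.6, 379.2], 0.68)]
1.5 [175.45795947 494.83206089 226.73830907] [ 3.14152122e+00 -2.55274335e-06  2.80080987e+00] 91.91189317610302
```

```bash
python3 - <<'E'
import cv2
a=cv2.imread("pics/top0.png")[120:350,110:450];cv2.imwrite("pics/top0c.png",cv2.resize(a,None,fx=2.35,fy=2.35,interpolation=cv2.INTER_CUBIC))
a=cv2.imread("pics/scene0.png");cv2.imwrite("pics/scene0c.png",cv2.resize(a,None,fx=1.4,fy=1.4,interpolation=cv2.INTER_CUBIC))
E
```

```text
(no output)
```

View pics/top0c.png

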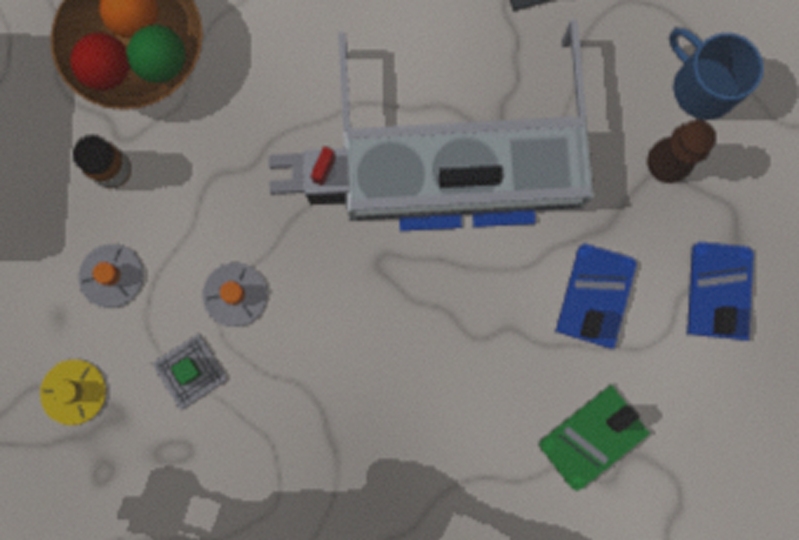

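View pics/scene0c.png

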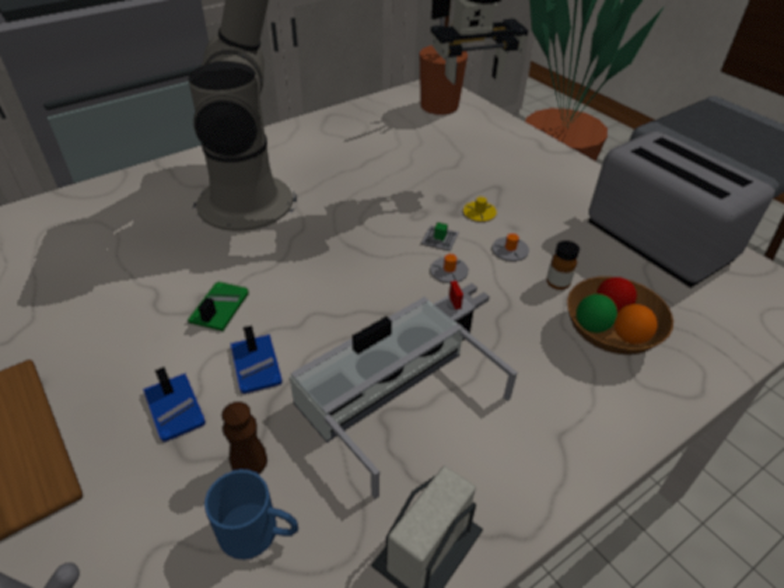

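```bash
cat > fit.py <<'E'
from h import *
from scipy.optimize import minimize
def cyl(r,z0,z1,n=40):
    a=np.linspace(0,2*np.pi,n,endpoint=False);p=np.c_[r*np.cos(a),r*np.sin(a)]
    return np.vstack([np.c_[p,np.full(n,z)] for z in(z0,z1)])
def box(x0,x1,y0,y1,z0,z1): return np.array([[x,y,z] for x in(x0,x1) for y in(y0,y1) for z in(z0,z1)],float)
M=dict(disc=[cyl(38,0,5),cyl(13,5,35)],grid=[box(-32,32,-32,32,0,5),box(-12,12,-12,12,5,35)],
 blade=[box(-55,47,-35,35,0,10),box(47,55,-27,27,0,10),box(-52,-22,-8,8,10,46)],pin=[cyl(13,0,5),box(-19,19,-7,7,5,41)])
S=8
def render(c,model,p,z,org,sz):
    m=np.zeros((sz*S,sz*S),np.uint8);C,s=np.cos(p[2]),np.sin(p[2])
    k=cal(c);T=np.linalg.inv(np.array(k["world_from_camera"]))
    for P in M[model]:
        q=P@np.array([[C,s,0],[-s,C,0],[0,0,1]])+[p[0],p[1],z];q=q@T[:3,:3].T+T[:3,3]
        uv=np.c_[k["fx"]*q[:,0]/q[:,2]+k["cx"],k["fy"]*q[:,1]/q[:,2]+k["cy"]]
        h=cv2.convexHull(((uv-org+.5)*S*16).astype(np.float32)).round().astype(np.int32)
        cv2.fillConvexPoly(m,h,1,shift=4)
    return cv2.resize(m.astype(np.float32),(sz,sz),interpolation=cv2.INTER_AREA)
def fit(model,z,obs,p0,yaw=True,sz=64):
    """obs: list of (camera, mask)"""
    it=[]
    for c,m in obs:
        o=np.round(proj(c,[p0[0],p0[1],z])).astype(int)-sz//2;pad=np.pad(m.astype(np.float32),sz)
        it.append((c,o,pad[o[1]+sz:o[1]+2*sz,o[0]+sz:o[0]+2*sz]))
    f=lambda p:sum(((render(c,model,p,z,o,sz)-m)**2).sum() for c,o,m in it)/sum(m.sum() for _,_,m in it)
    best=None
    for y in ([p0[2]+a for a in(-.5,-.2,0,.2,.5)] if yaw else [0]):
        g=(lambda p:f(p)) if yaw else (lambda p:f([p[0],p[1],0]))
        x0=[p0[0],p0[1],y][:3 if yaw else 2]
        sx=np.vstack([x0]+[np.array(x0)+d for d in np.eye(len(x0))*[8,8,.15][:len(x0)]])
        r=minimize(g,x0,method="Nelder-Mead",options=dict(initial_simplex=sx,xatol=.02,fatol=1e-5))
        if best is None or r.fun<best.fun:best=r
    return best
E
cat > m1.py <<'E'
from fit import *
ims={c:snap(c) for c in("top","scene")}
sil={}
for t in("disc","grid","blade","pin"):
    for c in ims: sil[t,c]=[d for d in finder.silhouettes(t if t in("grid","pin") else t+"_1",c) if d["confidence"]>.15]
seeds=[("disc",0,[325,315,0]),("disc",0,[325,170,0]),("grid",0,[235,210,.6]),("blade",0,[325,-240,.1]),("blade",0,[320,-375,0]),("pin",73,[460,65,0])]
k=lambda c,r:proj(c,r)
pix=dict(zip(range(6),[(156.8,238),(210,244),(190,278),(365,246),(416,244),(247,191)]))
for i,(t,z,_) in enumerate(seeds):
    p=ray("top",pix[i],z+8);obs=[]
    for c in ims:
        uv=proj(c,[p[0],p[1],z+8]);b=None
        for d in sil[t,c]:
            l,tt,r,bb=d["box"];e=np.hypot((l+r)/2-uv[0],(tt+bb)/2-uv[1])
            if e<12 and (b is None or e<b[0]): b=(e,d)
        if b: obs.append((c,b[1]["region"]))
    out=[]
    for o in [[q] for q in obs]+[obs]:
        if not o: continue
        y0=[0,0,.6,-.2,0,-1.3][i];r=fit(t,z,o,[p[0],p[1],y0],t!="disc");out.append((o[0][0] if len(o)<2 else "both",np.round(r.x,2).tolist(),round(r.fun,3)))
    print(t,np.round(p,0),out)
E
python3 m1.py
python3 - <<'E'
import cv2
a=cv2.imread("pics/top0.png")[160:225,220:370];cv2.imwrite("pics/casec.png",cv2.resize(a,None,fx=5.3,fy=5.3,interpolation=cv2.INTER_CUBIC))
E
```

```text
disc [459. 375.   8.] [('top', [464.0, 376.92], np.float64(0.037)), ('scene', [465.94, 375.83], np.float64(0.073)), ('both', [464.22, 376.6], np.float64(0.055))]
disc [444. 228.   8.] [('top', [443.73, 228.78], np.float64(0.071)), ('top', [443.73, 228.78], np.float64(0.071))]
grid [351. 279.   8.] [('top', [352.9, 278.91, 0.58], np.float64(0.025)), ('scene', [353.64, 277.71, 0.63], np.float64(0.084)), ('both', [353.15, 278.78, 0.59], np.float64(0.049))]Traceback (most recent call last):
  File "m1.py", line 20, in <module>
    y0=[0,0,.6,-.2,0,-1.3][i];r=fit(t,z,o,[p[0],p[1],y0],t!="disc");out.append((o[0][0] if len(o)<2 else "both",np.round(r.x,2).tolist(),round(r.fun,3)))
                                ~~~^^^^^^^^^^^^^^^^^^^^^^^^^^^^^^^^
  File "fit.py", line 31, in fit
    r=minimize(g,x0,method="Nelder-Mead",options=dict(initial_simplex=sx,xatol=.02,fatol=1e-5))
    res = _minimize_neldermead(fun, x0, args, callback, bounds=bounds,
                               **options)
    fsim[j] = func(sim[j])
              ~~~~^^^^^^^^
    fx = function(np.copy(x), *(wrapper_args + args))
  File "fit.py", line 28, in <lambda>
    g=(lambda p:f(p)) if yaw else (lambda p:f([p[0],p[1],0]))
                ~^^^
  File "fit.py", line 25, in <lambda>
    f=lambda p:sum(((render(c,model,p,z,o,sz)-m)**2).sum() for c,o,m in it)/sum(m.sum() for _,_,m in it)
               ~~~^^^^^^^^^^^^^^^^^^^^^^^^^^^^^^^^^^^^^^^^^^^^^^^^^^^^^^^^^
  File "fit.py", line 25, in <genexpr>
    f=lambda p:sum(((render(c,model,p,z,o,sz)-m)**2).sum() for c,o,m in it)/sum(m.sum() for _,_,m in it)
                     ~~~~~~^^^^^^^^^^^^^^^^^^
  File "fit.py", line 12, in render
    k=cal(c);T=np.linalg.inv(np.array(k["world_from_camera"]))
  File "h.py", line 4, in cal
    def cal(c): return optics.get_calibration(c)
                       ~~~~~~~~~~~~~~~~~~~~~~^^^
ValueError: time passes only in moves, steps and waits
```

View pics/casec.png

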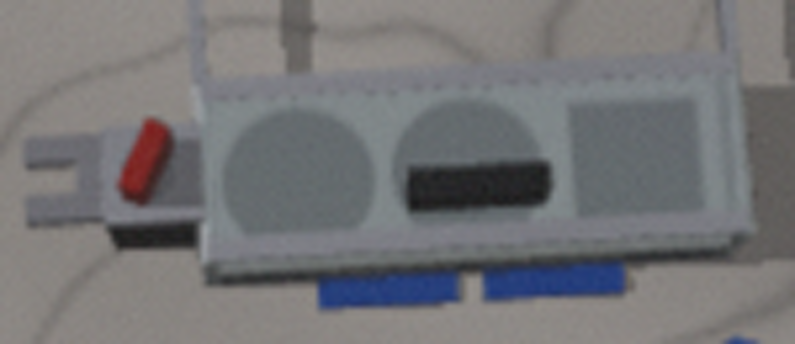

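```bash
sed -i 's/^def cal(c).*/import functools\n@functools.cache\ndef cal(c): return optics.get_calibration(c)/' h.py
cat >> fit.py <<'E'
def pick(t,ims_c,z,uvtop,yaw0,name=None):
    """match silhouettes of t to the object near top pixel, fit pose"""
    p=ray("top",uvtop,z+8);out=[];obs=[]
    for c in ims_c:
        uv=proj(c,[p[0],p[1],z+8]);b=None
        for d in finder.silhouettes(name or t,c):
            l,tt,r,bb=d["box"];e=np.hypot((l+r)/2-uv[0],(tt+bb)/2-uv[1])
            if e<14 and (b is None or e<b[0]): b=(e,d)
        if b: obs.append((c,b[1]["region"]))
    for o in [[q] for q in obs]+([obs] if len(obs)>1 else []):
        r=fit(t,z,o,[p[0],p[1],yaw0],t!="disc");out.append((o[0][0] if len(o)<2 else "both",np.round(r.x,2).tolist(),round(float(r.fun),3)))
    return out
E
cat > m2.py <<'E'
from fit import *
im=snap("top");im2=snap("scene")
for a in [("blade",0,(365,246),-.15,"blade_1"),("blade",0,(416,244),0,"blade_1"),("pin",73,(247,191),-.9)]:
    print(a[0],pick(a[0],("top","scene"),a[1],a[2],a[3],*a[4:]))
print("disc2",pick("disc",("scene",),0,(210,244),0,"disc_1"))
# sills by colour
def srender(c,p,org,sz):
    m=np.zeros((sz[1]*S,sz[0]*S),np.uint8);C,s=np.cos(p[2]),np.sin(p[2]);k=cal(c);T=np.linalg.inv(np.array(k["world_from_camera"]))
    for y in(p[3]/2,-p[3]/2):
        P=box(-63,-47,y-p[4]/2,y+p[4]/2,0,6)
        q=P@np.array([[C,s,0],[-s,C,0],[0,0,1]])+[p[0],p[1],0];q=q@T[:3,:3].T+T[:3,3]
        uv=np.c_[k["fx"]*q[:,0]/q[:,2]+k["cx"],k["fy"]*q[:,1]/q[:,2]+k["cy"]]
        cv2.fillConvexPoly(m,cv2.convexHull(((uv-org+.5)*S*16).astype(np.float32)).round().astype(np.int32),1,shift=4)
    return cv2.resize(m.astype(np.float32),tuple(sz),interpolation=cv2.INTER_AREA)
w=im[205:222,270:350].astype(float);d=w[:,:,2]-w[:,:,0];mask=np.clip((d-15)/(np.percentile(d,97)-15),0,1)
o=np.array([270,205])
f=lambda p:((srender("top",p,o,(80,17))-mask)**2).sum()/mask.sum()
p0=ray("top",(308,214),5);x0=np.array([p0[0]+55,p0[1],.05,87,74]);sx=np.vstack([x0]+[x0+e for e in np.diag([4,4,.04,4,3])])
r=minimize(f,x0,method="Nelder-Mead",options=dict(initial_simplex=sx,maxiter=1500,xatol=.02,fatol=1e-5));print("case",r.x.round(3),r.fun)
for nm,q in [("notch",(0,208,73)),("bore",(0,163,73))]:
    C,s=np.cos(r.x[2]),np.sin(r.x[2]);print(nm,r.x[0]+C*q[0]-s*q[1],r.x[1]+s*q[0]+C*q[1])
E
python3 m2.py
```

```text
blade [('top', [445.7, -196.26, -0.29], 0.02), ('scene', [446.02, -196.16, -0.28], 0.043), ('both', [445.84, -196.18, -0.29], 0.032)]
blade [('scene', [455.28, -342.8, -0.11], 0.038)]
pin [('top', [577.92, 122.21, -0.38], 0.104), ('scene', [579.07, 121.46, -0.46], 0.058), ('both', [578.39, 121.87, -0.44], 0.082)]
disc2 [('scene', [444.77, 229.02], 0.069)]
case [ 5.88134e+02 -4.01540e+01  6.70000e-02  8.80690e+01  7.13410e+01] 0.0794747191321016
notch 574.1583111318931 167.3758325665775
bore 577.1819320123241 122.4775284029298
```

```bash
cat > plan.py <<'E'
import sys,json,math
from h import *
# usage: plan.py "x y z yawdeg_world_obj slow?;..."  yaw = object yaw (deg): closing along that y axis
o=get_obs();p=np.array(o["tool_pos"]);r=R.from_euler("xyz",o["tcp_rot"])
print("t",round(o["time"],1),"tcp",np.round(p,1),"objyaw",round(math.degrees(o["tcp_rot"][2])-180,1),"F",np.round(o["contact_force"],1),"w",round(o["grip_width"],1),"ff",o["finger_force"])
for s in (sys.argv[1].split(";") if len(sys.argv)>1 else []):
    v=[float(a) for a in s.split()];t=np.array(v[:3]);step=v[4] if len(v)>4 else 62.5
    R1=R.from_euler("xyz",[math.pi,0,math.pi+math.radians(v[3])])
    while True:
        R0=r;d=R0.inv().apply(t-p)/120;rv=(R0.inv()*R1).as_rotvec()/(2*math.pi)
        a=max(np.abs(d).max(),np.linalg.norm(d)*120/(step*7),np.linalg.norm(rv)*360/(10.7*7),1e-9);f=min(1,.999/a);
        dd=np.round(d*f,4);rr=np.round(rv*f,4);n=max(math.ceil(np.linalg.norm(dd)*120/step),math.ceil(np.linalg.norm(rr)*360/10.7))
        print("off",dd.tolist(),"rot",rr.tolist(),"rows",n,"->",np.round(p+R0.apply(dd*120),0).tolist())
        p=p+R0.apply(dd*120);r=R0*R.from_rotvec(rr*2*math.pi)
        if f>=1:break
E
python3 plan.py "300 400 220 -25;578.2 121.9 170 -25;578.2 121.9 81 -25 25"
```

```text
t 2.5 tcp [175.5 494.8 226.7] objyaw -19.5 F [ 0.2 -0.6 -0.1] w 91.7 ff 0.0
off [-0.999, -0.3201, 0.0451] rot [0.0, 0.0, 0.0122] rows 3 -> [276.0, 419.0, 221.0]
off [-0.2485, -0.0591, 0.011] rot [0.0, 0.0, 0.003] rows 1 -> [300.0, 400.0, 220.0]
off [-0.999, -0.3635, 0.1351] rot [0.0, 0.0, 0.0] rows 3 -> [390.0, 310.0, 204.0]
off [-0.999, -0.3635, 0.1351] rot [0.0, 0.0, 0.0] rows 3 -> [480.0, 220.0, 188.0]
off [-0.999, -0.3635, 0.1352] rot [0.0, 0.0, 0.0] rows 3 -> [571.0, 129.0, 171.0]
off [-0.0834, -0.0304, 0.0112] rot [0.0, 0.0, 0.0] rows 1 -> [578.0, 122.0, 170.0]
off [-0.0, -0.0, 0.7417] rot [0.0, 0.0, 0.0] rows 4 -> [578.0, 122.0, 81.0]
```

Request:
send_rows(offset=[[-0.999,-0.32,0.045],[-0.999,-0.32,0.045],[-0.999,-0.32,0.045],[-0.999,-0.32,0.045]], delta_rot=[[0,0,0.015],[0,0,0.015],[0,0,0.015],[0,0,0.015]], grip=0.5)

```text
time: 2.95
tool_pos: [275.5, 418.7, 221.4]
tcp_rot: [3.141, -0.0, 2.705]
contact_force: [-0.8, -0.4, -0.6]
grip_width: 56.2
finger_force: 0.0
```

Request:
send_rows(offset=[[-0.999,-0.363,0.135],[-0.999,-0.363,0.135],[-0.999,-0.363,0.135],[-0.999,-0.363,0.135]], delta_rot=[[0,0,0],[0,0,0],[0,0,0],[0,0,0]])

```text
time: 3.45
tool_pos: [365.2, 329.5, 205.2]
tcp_rot: [3.141, -0.001, 2.707]
contact_force: [-0.4, 1.0, -0.1]
grip_width: 46.3
finger_force: 0.0
```

Request:
send_rows(offset=[[-0.999,-0.363,0.135],[-0.999,-0.363,0.135],[-0.999,-0.363,0.135],[-0.999,-0.363,0.135]], delta_rot=[[0,0,0],[0,0,0],[0,0,0],[0,0,0]])

```text
time: 3.95
tool_pos: [455.3, 240.1, 189.0]
tcp_rot: [3.141, -0.001, 2.708]
contact_force: [-1.1, 0.0, 0.3]
grip_width: 46.2
finger_force: 0.0
```

```bash
python3 plan.py "578.2 121.9 150 -25;578.2 121.9 81 -25 25"
```

```text
t 4.0 tcp [455.3 240.1 189. ] objyaw -24.9 F [-1.1  0.   0.3] w 46.2 ff 0.0
off [-0.999, -0.3446, 0.2407] rot [0.0, -0.0001, 0.0003] rows 3 -> [547.0, 152.0, 160.0]
off [-0.3442, -0.118, 0.0831] rot [0.0001, -0.0, 0.0001] rows 1 -> [578.0, 122.0, 150.0]
off [-0.0001, 0.0002, 0.575] rot [-0.0, -0.0, 0.0] rows 3 -> [578.0, 122.0, 81.0]
```

Request:
send_rows(offset=[[-0.999,-0.345,0.241],[-0.999,-0.345,0.241],[-0.999,-0.345,0.241],[-0.999,-0.345,0.241]], delta_rot=[[0,0,0],[0,0,0],[0,0,0],[0,0,0]])

```text
time: 4.45
tool_pos: [546.6, 152.3, 160.1]
tcp_rot: [3.141, -0.001, 2.708]
contact_force: [-0.4, -0.1, 0.3]
grip_width: 46.1
finger_force: 0.0
```

Request:
send_rows(offset=[[-0.344,-0.118,0.083],[-0.344,-0.118,0.083],[-0.344,-0.118,0.25],[-0.344,-0.118,0.45],[-0.344,-0.118,0.66],[-0.344,-0.118,0.66]], delta_rot=[[0,0,0],[0,0,0],[0,0,0],[0,0,0],[0,0,0],[0,0,0]])

```text
time: 5.2
tool_pos: [576.6, 122.3, 79.9]
tcp_rot: [-3.14, -0.004, 2.709]
contact_force: [0.8, -0.1, -0.0]
grip_width: 45.6
finger_force: 0.0
```

Request:
send_rows(offset=[[0,0,0],[0,0,0],[0,0,0],[0,0,0],[0,0,0],[0,0,0]], delta_rot=[[0,0,0],[0,0,0],[0,0,0],[0,0,0],[0,0,0],[0,0,0]], grip=0)

```text
time: 5.95
tool_pos: [579.6, 120.7, 81.4]
tcp_rot: [3.14, 0.001, 2.706]
contact_force: [1.1, 4.7, 3.9]
grip_width: 13.9
finger_force: 30.0
```

```bash
python3 plan.py "578.2 121.9 81 -25 25"
```

```text
t 6.0 tcp [579.6 120.7  81.4] objyaw -24.9 F [1.1 4.7 3.9] w 13.9 ff 29.97637242078781
off [0.0149, 0.0041, 0.0032] rot [0.0002, 0.0002, 0.0002] rows 1 -> [578.0, 122.0, 81.0]
```

Request:
send_rows(offset=[[0,0,-0.1],[0,0,-0.22],[0,0,-0.38],[0,0,-0.52],[0,0,-0.52]], delta_rot=[[0,0,0],[0,0,0],[0,0,0],[0,0,0],[0,0,0]])

```text
time: 6.58
tool_pos: [579.3, 119.7, 143.8]
tcp_rot: [-3.141, 0.001, 2.707]
contact_force: [0.3, 0.1, -1.4]
grip_width: 13.9
finger_force: 30.0
```

```bash
python3 - <<'E'
from fit import *
im=snap("top");im2=snap("scene")
a=im[165:215,215:275];cv2.imwrite("pics/n1.png",cv2.resize(a[:,:,::-1],None,fx=8,fy=8,interpolation=cv2.INTER_CUBIC))
a=im2[190:250,290:370];cv2.imwrite("pics/n2.png",cv2.resize(a[:,:,::-1],None,fx=8,fy=8,interpolation=cv2.INTER_CUBIC))
for z in(73,60): print(proj("top",[574.2,167.4,z]),proj("scene",[574.2,167.4,z]))
o=get_obs();print(o["tool_pos"],o["contact_force"])
E
```

```text
[230.68900272 193.03727758] [337.21223845 209.16653081]
[231.18763489 194.07129378] [336.61484943 213.01143301]
[578.41065814 119.79170263 142.28173071] [-0.28424079 -0.03751798 -0.75992992]
```

View pics/n2.png

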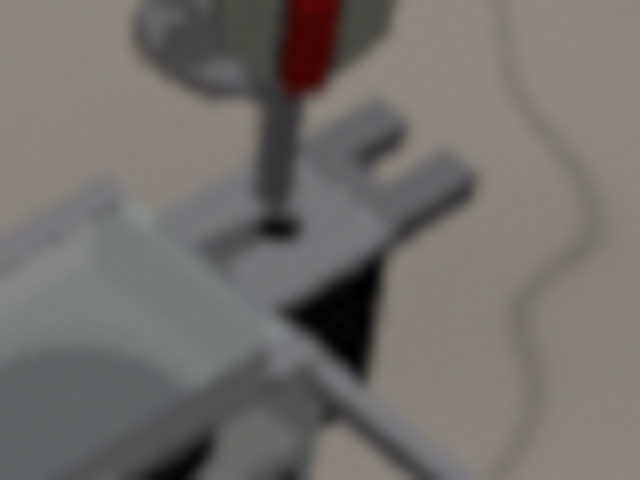

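```bash
python3 - <<'E'
from h import *
f=lambda u,v:(u/8+290-.44,v/8+190-.44)
print("bore",ray("scene",f(283,228),73)[:2]);
for z in(84.9,): print("tip",ray("scene",f(276,206),z)[:2])
for n,u in dict(upmouth=(400,130),lowmouth=(443,153),closed=(362,182)).items(): print(n,[ray("scene",f(*u),z)[:2].round(1) for z in(73,66)])
E
```

```text
bore [580.96678221 122.77806175]
tip [581.34593099 118.33233942]
upmouth [array([568.4, 180.1]), array([563.2, 185.8])]
lowmouth [array([583.6, 184.1]), array([578.5, 189.8])]
closed [array([579.3, 155.3]), array([574.2, 160.7])]
```

View pics/n1.png

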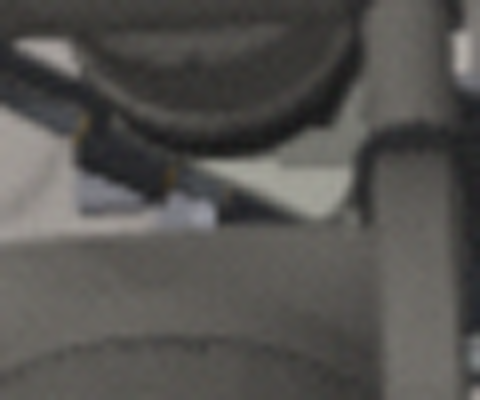

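```bash
python3 plan.py "575.3 169.8 140 -25 25"
```

```text
t 6.7 tcp [578.4 119.8 142.3] objyaw -24.9 F [-0.3 -0.  -0.8] w 13.7 ff 29.97612476348877
off [0.1992, 0.367, 0.0188] rot [-0.0002, -0.0002, 0.0002] rows 3 -> [575.0, 170.0, 140.0]
```

Request:
send_rows(offset=[[0.066,0.122,0.006],[0.133,0.245,0.012],[0.199,0.367,0.019],[0.199,0.367,0.019],[0.199,0.367,0.019]], delta_rot=[[0,0,0],[0,0,0],[0,0,0],[0,0,0],[0,0,0]])

```text
time: 7.3
tool_pos: [575.9, 170.4, 140.9]
tcp_rot: [-3.141, 0.0, 2.707]
contact_force: [0.1, -0.5, -1.1]
grip_width: 13.8
finger_force: 30.0
```

```bash
python3 - <<'E'
from fit import *
im2=snap("scene")
a=im2[185:245,300:380];cv2.imwrite("pics/n3.png",cv2.resize(a[:,:,::-1],None,fx=8,fy=8,interpolation=cv2.INTER_CUBIC))
o=get_obs();print(o["tool_pos"],o["contact_force"])
E
```

```text
[575.99942365 170.03353081 140.92914225] [-0.03054137 -0.726927   -1.31972419]
```

View pics/n3.png

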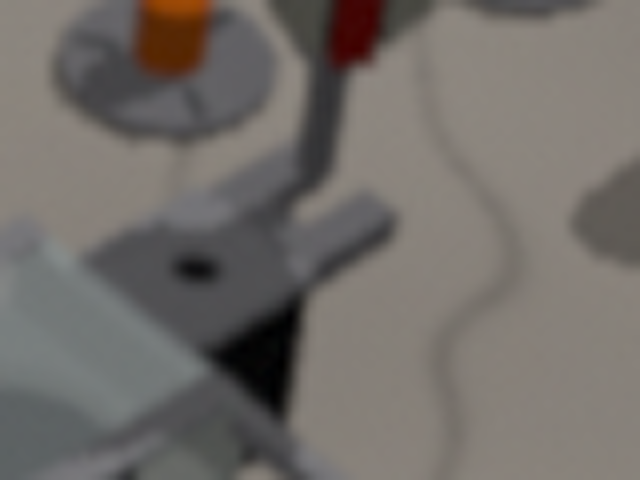

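```bash
python3 - <<'E'
from h import *
f=lambda u,v:(u/8+300-.44,v/8+185-.44)
print("bore",ray("scene",f(196,268),68)[:2],ray("scene",f(196,268),73)[:2]);
print("tip",ray("scene",f(312,181),83.5)[:2])
for n,u in dict(lowinner=(362,190),lowouter=(393,212),closed_low=(288,232),upcl=(262,222)).items(): print(n,[ray("scene",f(*u),z)[:2].round(1) for z in(73,68)])
C,s=np.cos(.065),np.sin(.065)
for q in [(8,226,68),(21,226,68),(8,200,68),(-8,200,68),(0,208,68)]: 
    w=np.array([588.5+C*q[0]-s*q[1],-40.3+s*q[0]+C*q[1],q[2]]);print(q,w.round(1),((proj("scene",w)-[300,185]+.44)*8).round(0))
E
```

```text
bore [576.12929732 124.70501595] [579.78105771 121.05668604]
tip [578.5219228  166.35549769]
lowinner [array([582.4, 184.7]), array([578.8, 188.8])]
lowouter [array([595.1, 186. ]), array([591.5, 190.1])]
closed_low [array([583.6, 153.9]), array([580. , 157.8])]
upcl [array([575.9, 150.3]), array([572.2, 154.1])]
(8, 226, 68) [581.8 185.7  68. ] [361. 199.]
(21, 226, 68) [594.8 186.6  68. ] [392. 222.]
(8, 200, 68) [583.5 159.8  68. ] [301. 236.]
(-8, 200, 68) [567.5 158.8  68. ] [264. 207.]
(0, 208, 68) [575.  167.3  68. ] [301. 210.]
```

```bash
python3 plan.py "574.5 171 122 -25 10"
```

```text
t 7.3 tcp [576.  170.  140.9] objyaw -24.9 F [-0.  -0.7 -1.3] w 13.8 ff 29.976116716861725
off [0.0147, 0.0021, 0.1577] rot [-0.0, 0.0, 0.0002] rows 2 -> [575.0, 171.0, 122.0]
```

Request:
send_rows(offset=[[0.015,0.002,0.02],[0.015,0.002,0.05],[0.015,0.002,0.08],[0.015,0.002,0.11],[0.015,0.002,0.13],[0.015,0.002,0.15],[0.015,0.002,0.15]], delta_rot=[[0,0,0],[0,0,0],[0,0,0],[0,0,0],[0,0,0],[0,0,0],[0,0,0]])

```text
time: 8.22
tool_pos: [574.7, 171.2, 122.7]
tcp_rot: [3.141, 0.0, 2.707]
contact_force: [1.7, -0.1, -3.6]
grip_width: 14.1
finger_force: 30.0
```

Request:
send_rows(offset=[[0,0,0.04],[0,0,0.08],[0,0,0.12],[0,0,0.16],[0,0,0.2],[0,0,0.2]], delta_rot=[[0,0,0],[0,0,0],[0,0,0],[0,0,0],[0,0,0],[0,0,0]])

```text
time: 8.98
tool_pos: [574.7, 171.2, 98.3]
tcp_rot: [3.141, 0.0, 2.706]
contact_force: [4.5, 0.8, -4.4]
grip_width: 13.7
finger_force: 30.0
```

Request:
send_rows(offset=[[-0.008,0.004,0],[-0.008,0.004,0.04],[-0.008,0.004,0.08],[-0.008,0.004,0.11],[-0.008,0.004,0.13],[-0.008,0.004,0.13]], delta_rot=[[0,0,0],[0,0,0],[0,0,0],[0,0,0],[0,0,0],[0,0,0]])

```text
time: 9.72
tool_pos: [575.2, 171.2, 83.0]
tcp_rot: [-3.141, -0.001, 2.707]
contact_force: [0.5, -0.2, -1.9]
grip_width: 14.0
finger_force: 30.0
```

Request:
send_rows(offset=[[0,0,0.01],[0,0,0.02],[0,0,0.03],[0,0,0.04],[0,0,0.05],[0,0,0.05]], delta_rot=[[0,0,0],[0,0,0],[0,0,0],[0,0,0],[0,0,0],[0,0,0]])

```text
time: 10.48
tool_pos: [575.8, 171.3, 81.2]
tcp_rot: [3.14, 0.002, 2.707]
contact_force: [-9.9, -1.9, 23.8]
grip_width: 13.9
finger_force: 30.0
```

Request:
send_rows(offset=[[0,0,-0.035],[0,0,-0.035]], delta_rot=[[0,0,0],[0,0,0]])

```text
time: 10.72
tool_pos: [575.7, 171.3, 81.8]
tcp_rot: [3.141, 0.001, 2.707]
contact_force: [0.5, -0.6, -1.0]
grip_width: 13.9
finger_force: 30.0
```

Request:
send_rows(offset=[[0,0,0],[0,0,0],[0,0,0],[0,0,0],[0,0,-0.2],[0,0,-0.5],[0,0,-0.8],[0,0,-0.8]], delta_rot=[[0,0,0],[0,0,0],[0,0,0],[0,0,0],[0,0,0],[0,0,0],[0,0,0],[0,0,0]], grip=0.5)

```text
time: 11.72
tool_pos: [577.2, 171.5, 180.8]
tcp_rot: [3.138, 0.005, 2.707]
contact_force: [0.2, -0.9, -1.4]
grip_width: 45.9
finger_force: 0.0
```

```bash
python3 - <<'E'
from fit import *
im2=snap("scene")
m=[d for d in finder.silhouettes("pin","scene")]
for d in m: print(d["box"],d["confidence"])
b=max(m,key=lambda d:d["confidence"])
r=fit("pin",73,[("scene",b["region"])],[575.5,170,-.44]);print(r.x,r.fun)
k=[(d["uv"],d["confidence"]) for d in finder.pinpoint("cover_grip","scene")];print(k,[ray("scene",u,107) for u,_ in k])
print(ray("top",(310.6,195.3),90))
gm=im2.astype(int).max(2)<45
d=finder.silhouettes("cover_grip","scene");print([(x["box"],x["confidence"]) for x in d])
E
python3 plan.py
```

```text
[331.4, 193.8, 344.6, 223.1] 0.61
[ 5.74954925e+02  1.69937644e+02 -5.07996020e-01] 0.046499889343976974
[([264.1, 234.4], 0.79)] [array([569.41134871, -44.40444977, 107.        ])]
[566.37594875 -44.03719265  90.        ]
[([206.3, 208.1, 337.3, 297.1], 0.57), ([158.9, 291.0, 190.5, 340.7], 0.5)]
t 11.9 tcp [574.8 171.1 176.2] objyaw -24.9 F [-0.2  0.1 -0.3] w 45.7 ff 0.0
```

```bash
python3 plan.py "569 -44 160 -86;569 -44 80 -86 25;673 -37 80 -86 40"
```

```text
t 11.9 tcp [574.8 171.1 176.2] objyaw -24.9 F [-0.2  0.1 -0.3] w 45.7 ff 0.0
off [-0.4324, -0.999, 0.0823] rot [-0.0002, -0.0001, 0.103] rows 4 -> [571.0, 40.0, 166.0]
off [-0.6129, -0.3471, 0.0529] rot [-0.0002, -0.0001, 0.0666] rows 3 -> [569.0, -44.0, 160.0]
off [0.0, -0.0001, 0.6666] rot [0.0, 0.0, 0.0] rows 4 -> [569.0, -44.0, 80.0]
off [-0.0025, 0.8686, 0.0002] rot [0.0, 0.0, 0.0] rows 3 -> [673.0, -37.0, 80.0]
```

Request:
send_rows(offset=[[-0.432,-0.999,0.082],[-0.432,-0.999,0.082],[-0.432,-0.999,0.082],[-0.432,-0.999,0.082],[-0.432,-0.999,0.082]], delta_rot=[[0,0,0.103],[0,0,0.103],[0,0,0.103],[0,0,0.103],[0,0,0.103]], grip=0.7)

```text
time: 12.55
tool_pos: [571.4, 40.4, 166.5]
tcp_rot: [-3.14, -0.001, 2.06]
contact_force: [-0.6, -0.7, 0.3]
grip_width: 64.1
finger_force: 0.0
```

Request:
send_rows(offset=[[-0.613,-0.347,0.053],[-0.613,-0.347,0.053],[-0.613,-0.347,0.053],[-0.613,-0.347,0.053]], delta_rot=[[0,0,0.067],[0,0,0.067],[0,0,0.067],[0,0,0.067]])

```text
time: 13.05
tool_pos: [569.5, -43.8, 160.6]
tcp_rot: [-3.14, -0.0, 1.64]
contact_force: [1.3, -0.7, 0.4]
grip_width: 64.1
finger_force: 0.0
```

Request:
send_rows(offset=[[0,0,0.2],[0,0,0.4],[0,0,0.55],[0,0,0.66],[0,0,0.66]], delta_rot=[[0,0,0],[0,0,0],[0,0,0],[0,0,0],[0,0,0]])

```text
time: 13.68
tool_pos: [569.2, -43.3, 81.2]
tcp_rot: [-3.14, -0.001, 1.64]
contact_force: [0.8, 0.8, -0.2]
grip_width: 64.4
finger_force: 0.0
```

Request:
send_rows(offset=[[0,0,0],[0,0,0],[0,0,0],[0,0,0],[0,0,0],[0,0,0]], delta_rot=[[0,0,0],[0,0,0],[0,0,0],[0,0,0],[0,0,0],[0,0,0]], grip=0)

```text
time: 14.42
tool_pos: [569.7, -43.9, 82.2]
tcp_rot: [-3.141, -0.0, 1.638]
contact_force: [-0.9, 0.4, 1.0]
grip_width: 15.7
finger_force: 30.0
```

```bash
python3 plan.py
```

```text
t 14.4 tcp [569.7 -43.9  82.2] objyaw -86.1 F [-0.9  0.4  1. ] w 15.7 ff 29.99985158443451
```

Request:
send_rows(offset=[[0,0.25,0],[0,0.5,0],[0,0.7,0],[0,0.85,0],[0,0.89,0],[0,0.89,0],[0,0.89,0]], delta_rot=[[0,0,0],[0,0,0],[0,0,0],[0,0,0],[0,0,0],[0,0,0],[0,0,0]])

```text
time: 15.3
tool_pos: [673.6, -36.9, 82.2]
tcp_rot: [-3.135, -0.0, 1.638]
contact_force: [-10.9, -2.0, 6.7]
grip_width: 15.9
finger_force: 30.0
```

Request:
send_rows(offset=[[0,-0.015,0],[0,-0.015,0]], delta_rot=[[0,0,0],[0,0,0]])

```text
time: 15.55
tool_pos: [673.6, -36.9, 82.2]
tcp_rot: [-3.14, -0.0, 1.638]
contact_force: [-5.5, -1.2, 4.1]
grip_width: 16.2
finger_force: 30.0
```

Request:
send_rows(offset=[[0,0,0],[0,0,0],[0,0,0],[0,0,0],[0,0,-0.3],[0,0,-0.7],[0,0,-0.9],[0,0,-0.9]], delta_rot=[[0,0,0],[0,0,0],[0,0,0],[0,0,0],[0,0,0],[0,0,0],[0,0,0],[0,0,0]], grip=0.7)

```text
time: 16.55
tool_pos: [675.6, -36.8, 192.4]
tcp_rot: [3.137, 0.001, 1.638]
contact_force: [0.7, -0.6, 0.6]
grip_width: 64.6
finger_force: 0.0
```

```bash
python3 plan.py "444 229 170 4"
```

```text
t 16.6 tcp [675.6 -36.8 192.4] objyaw -86.1 F [ 0.7 -0.6  0.6] w 64.6 ff 0.0
off [0.999, -0.7581, 0.0752] rot [0.0002, 0.0003, -0.1068] rows 4 -> [577.0, 77.0, 183.0]
off [0.999, 0.0219, 0.062] rot [0.0002, 0.0003, -0.0851] rows 3 -> [498.0, 167.0, 175.0]
off [0.5818, 0.3621, 0.0436] rot [0.0001, 0.0001, -0.0584] rows 2 -> [444.0, 229.0, 170.0]
```

Request:
send_rows(offset=[[0.999,-0.758,0.075],[0.999,-0.758,0.075],[0.999,-0.758,0.075],[0.999,-0.758,0.075],[0.999,-0.758,0.075]], delta_rot=[[0,0,-0.107],[0,0,-0.107],[0,0,-0.107],[0,0,-0.107],[0,0,-0.107]])

```text
time: 17.18
tool_pos: [574.9, 77.0, 179.6]
tcp_rot: [-3.14, -0.002, 2.31]
contact_force: [-0.0, -0.7, -0.2]
grip_width: 64.1
finger_force: 0.0
```

Request:
send_rows(offset=[[0.999,0.022,0.062],[0.999,0.022,0.062],[0.999,0.022,0.062],[0.999,0.022,0.062]], delta_rot=[[0,0,-0.085],[0,0,-0.085],[0,0,-0.085],[0,0,-0.085]])

```text
time: 17.68
tool_pos: [496.6, 167.1, 173.0]
tcp_rot: [-3.141, -0.001, 2.842]
contact_force: [0.3, -0.2, 1.1]
grip_width: 64.7
finger_force: 0.0
```

Request:
send_rows(offset=[[0.582,0.362,0.044],[0.582,0.362,0.044],[0.582,0.362,0.044],[0.582,0.362,0.044]], delta_rot=[[0,0,-0.058],[0,0,-0.058],[0,0,-0.058],[0,0,-0.058]])

```text
time: 18.18
tool_pos: [443.7, 228.2, 168.3]
tcp_rot: [-3.141, 0.0, -3.08]
contact_force: [0.5, -0.5, 0.9]
grip_width: 64.2
finger_force: 0.0
```

```bash
cat > m3.py <<'E'
from fit import *
im=snap("top");im2=snap("scene")
a=im[155:225,220:370];cv2.imwrite("pics/w1.png",cv2.resize(a[:,:,::-1],None,fx=5.3,fy=5.3,interpolation=cv2.INTER_CUBIC))
np.savez("imgs.npz",top=im,scene=im2)
for a in [("disc",0,(158,239),0,"disc_1"),("grid",0,(190,278),.6),("blade",0,(365,246),-.2,"blade_1"),("blade",0,(416,244),-.1,"blade_1"),("disc",0,(210,244),0,"disc_1")]:
    print(a[0],pick(a[0],("top","scene"),a[1],a[2],a[3],*a[4:]))
E
python3 m3.py; python3 plan.py
```

```text
disc [('scene', [464.9, 375.27], 0.052)]
grid [('top', [516.68, 283.37, -2.61], 1.0), ('scene', [355.17, 278.1, 0.61], 0.089), ('both', [355.31, 277.95, 0.61], 1.408)]
blade [('top', [446.38, -195.86, -0.29], 0.033), ('scene', [446.86, -196.28, -0.27], 0.045), ('both', [446.38, -196.19, -0.27], 0.041)]
blade [('top', [452.68, -341.81, -0.1], 0.017), ('scene', [454.02, -342.11, -0.09], 0.04), ('both', [453.11, -341.97, -0.1], 0.032)]
disc [('top', [443.66, 228.43], 15.788), ('scene', [444.79, 228.76], 0.027), ('both', [444.59, 228.77], 1.195)]
t 18.8 tcp [442.7 229.  168.4] objyaw -356.1 F [-0.1  0.1  0. ] w 64.1 ff 0.0
```

View pics/w1.png

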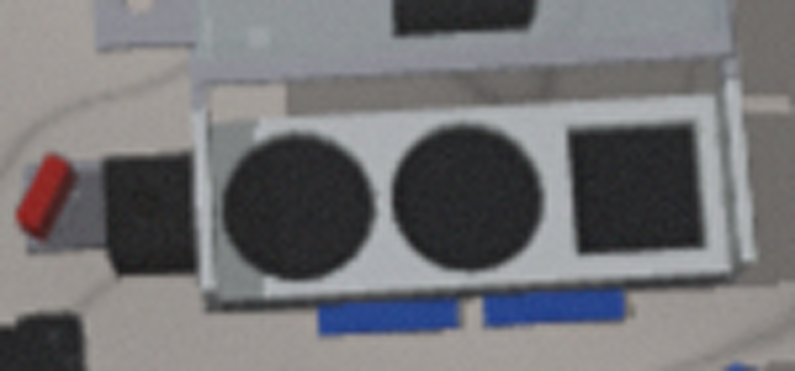

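```bash
python3 - <<'E'
from h import *
im=np.load("imgs.npz")["top"];g=im.astype(float).mean(2)[155:225,220:370]
P={}
for n,(cx,cy) in dict(w1=(298,206),w2=(467,197),sq=(638,188)).items():
    u,v=int(cx/5.3),int(cy/5.3);w=g[v-16:v+17,u-16:u+17] 
    dk=np.median(g[v-8:v+9,u-8:u+9]);br=150
    br=np.percentile(w,80) if n!="sq" else np.percentile(w,85)
    a=np.clip((br-w)/(br-dk),0,1)
    lab,L=cv2.connectedComponents((a>.35).astype(np.uint8));keep=cv2.dilate((L==L[16,16]).astype(np.uint8),np.ones((3,3)))
    a=a*keep;yy,xx=np.mgrid[:33,:33];c=((a*xx).sum()/a.sum()+u-16+220,(a*yy).sum()/a.sum()+v-16+155)
    P[n]=ray("top",c,39);k=cal("top");s=(1.2196e3-39)/k["fx"]
    print(n,np.round(c,2),P[n].round(1),"equiv d",2*np.sqrt(a.sum()/np.pi)*s,"side",np.sqrt(a.sum())*s)
d=P["w1"]-P["sq"];print("yaw",np.arctan2(-d[0],d[1]),np.linalg.norm(d), P["w1"]-P["w2"])
E
```

```text
w1 [275.23 193.77] [580.7  49.   39. ] equiv d 76.55044835024307 side 67.84106848346607
w2 [307.64 191.95] [586.6 -39.9  39. ] equiv d 75.5256607594176 side 66.93287412760668
sq [339.5  190.15] [ 592.5 -127.3   39. ] equiv d 72.57667726609169 side 64.31940555310551
yaw 0.06677332839967709 176.7113625261299 [-5.91767228 88.84535179  0.        ]
```

```bash
python3 plan.py "444.2 228.9 80 3.8;444.2 228.9 9 3.8 25"
```

```text
t 18.8 tcp [442.7 229.  168.4] objyaw -356.1 F [-0.1  0.1  0. ] w 64.1 ff 0.0
off [-0.0122, -0.0016, 0.7369] rot [0.0, 0.0, 0.0002] rows 2 -> [444.0, 229.0, 80.0]
off [-0.0, -0.0001, 0.5917] rot [0.0, 0.0, -0.0] rows 3 -> [444.0, 229.0, 9.0]
```

Request:
send_rows(offset=[[-0.012,-0.002,0.4],[-0.012,-0.002,0.737],[-0.012,-0.002,0.737]], delta_rot=[[0,0,0],[0,0,0],[0,0,0]], grip=0.6)

```text
time: 19.15
tool_pos: [442.2, 228.2, 77.8]
tcp_rot: [-3.14, -0.006, -3.074]
contact_force: [-0.3, -0.3, 0.6]
grip_width: 55.0
finger_force: 0.0
```

Request:
send_rows(offset=[[0,0,0.2],[0,0,0.4],[0,0,0.52],[0,0,0.585],[0,0,0.585]], delta_rot=[[0,0,0],[0,0,0],[0,0,0],[0,0,0],[0,0,0]])

```text
time: 19.77
tool_pos: [444.4, 229.0, 10.1]
tcp_rot: [3.141, 0.0, -3.074]
contact_force: [0.2, -0.6, -0.5]
grip_width: 55.1
finger_force: 0.0
```

Request:
send_rows(offset=[[0,0,0],[0,0,0],[0,0,0],[0,0,0],[0,0,0]], delta_rot=[[0,0,0],[0,0,0],[0,0,0],[0,0,0],[0,0,0]], grip=0)

```text
time: 20.4
tool_pos: [444.4, 229.1, 10.1]
tcp_rot: [3.141, 0.001, -3.074]
contact_force: [-0.9, 0.7, 3.3]
grip_width: 25.1
finger_force: 30.0
```

```bash
python3 plan.py "444.2 228.9 130 3.8;587 -39.5 130 3.8"
```

```text
t 20.4 tcp [444.4 229.1  10.1] objyaw -356.1 F [-0.9  0.7  3.3] w 25.1 ff 30.00055342912674
off [0.0008, -0.0008, -0.999] rot [0.0001, 0.0001, 0.0002] rows 2 -> [444.0, 229.0, 130.0]
off [0.0, 0.0, -0.0004] rot [-0.0, 0.0, 0.0] rows 1 -> [444.0, 229.0, 130.0]
off [-0.4492, -0.999, 0.0003] rot [-0.0, 0.0, 0.0] rows 3 -> [506.0, 113.0, 130.0]
off [-0.4493, -0.999, 0.0002] rot [-0.0, 0.0, 0.0] rows 3 -> [568.0, -3.0, 130.0]
off [-0.1406, -0.3126, 0.0001] rot [-0.0, 0.0, 0.0] rows 1 -> [587.0, -39.0, 130.0]
```

Request:
send_rows(offset=[[0,0,-0.4],[0,0,-0.8],[0,0,-0.999],[0,0,-0.999]], delta_rot=[[0,0,0],[0,0,0],[0,0,0],[0,0,0]])

```text
time: 20.9
tool_pos: [445.0, 229.1, 131.0]
tcp_rot: [3.141, 0.004, -3.074]
contact_force: [0.3, -0.4, -2.7]
grip_width: 25.5
finger_force: 30.0
```

Request:
send_rows(offset=[[-0.225,-0.5,0],[-0.449,-0.999,0],[-0.449,-0.999,0],[-0.449,-0.999,0]], delta_rot=[[0,0,0],[0,0,0],[0,0,0],[0,0,0]])

```text
time: 21.4
tool_pos: [505.1, 112.5, 128.0]
tcp_rot: [3.141, -0.003, -3.076]
contact_force: [0.3, 0.0, -1.7]
grip_width: 25.7
finger_force: 30.0
```

Request:
send_rows(offset=[[-0.225,-0.5,0],[-0.449,-0.999,0],[-0.449,-0.999,0],[-0.449,-0.999,0]], delta_rot=[[0,0,0],[0,0,0],[0,0,0],[0,0,0]])

```text
time: 21.9
tool_pos: [566.9, -1.9, 128.7]
tcp_rot: [3.141, -0.002, -3.074]
contact_force: [0.2, 1.3, -0.7]
grip_width: 25.5
finger_force: 30.0
```

```bash
python3 plan.py "587.3 -39.9 120 3.8;587.3 -39.9 60 3.8 25"
```

```text
t 21.9 tcp [566.9  -1.9 128.7] objyaw -356.1 F [ 0.2  1.3 -0.7] w 25.5 ff 29.99945729970932
off [-0.1478, -0.3279, 0.072] rot [0.0002, -0.0003, 0.0003] rows 1 -> [587.0, -40.0, 120.0]
off [-0.0001, 0.0001, 0.5] rot [-0.0, -0.0, -0.0] rows 3 -> [587.0, -40.0, 60.0]
```

Request:
send_rows(offset=[[-0.148,-0.328,0.072],[-0.148,-0.328,0.3],[-0.148,-0.328,0.5],[-0.148,-0.328,0.55],[-0.148,-0.328,0.55],[-0.148,-0.328,0.55]], delta_rot=[[0,0,0],[0,0,0],[0,0,0],[0,0,0],[0,0,0],[0,0,0]])

```text
time: 22.65
tool_pos: [588.8, -40.5, 64.8]
tcp_rot: [-3.141, 0.002, -3.073]
contact_force: [-1.6, -0.7, -1.0]
grip_width: 25.5
finger_force: 30.0
```

```bash
python3 plan.py "587.3 -39.9 38 3.8 5"
```

```text
t 22.6 tcp [588.8 -40.5  64.8] objyaw -356.1 F [-1.6 -0.7 -1. ] w 25.5 ff 29.999383985996246
off [0.0126, 0.0063, 0.2232] rot [-0.0001, 0.0003, 0.0003] rows 6 -> [587.0, -40.0, 38.0]
```

Request:
send_rows(offset=[[0.012,0.006,0.0],[0.012,0.006,0.05],[0.012,0.006,0.1],[0.012,0.006,0.13],[0.012,0.006,0.155],[0.012,0.006,0.175],[0.012,0.006,0.175]], delta_rot=[[0,0,0],[0,0,0],[0,0,0],[0,0,0],[0,0,0],[0,0,0],[0,0,0]])

```text
time: 23.52
tool_pos: [589.0, -40.1, 44.2]
tcp_rot: [-3.141, 0.005, -3.074]
contact_force: [3.2, 4.0, 7.3]
grip_width: 25.3
finger_force: 30.0
```

Request:
send_rows(offset=[[-0.012,0.006,0],[-0.012,0.006,0.02],[-0.012,0.006,0.04],[-0.012,0.006,0.06],[-0.012,0.006,0.06]], delta_rot=[[0,0,0],[0,0,0],[0,0,0],[0,0,0],[0,0,0]])

```text
time: 24.15
tool_pos: [588.7, -39.9, 37.1]
tcp_rot: [-3.141, 0.002, -3.074]
contact_force: [-3.4, -0.2, 13.0]
grip_width: 25.6
finger_force: 30.0
```

Request:
send_rows(offset=[[0,0,0],[0,0,0],[0,0,0],[0,0,-0.1],[0,0,-0.4],[0,0,-0.8],[0,0,-0.95],[0,0,-0.95]], delta_rot=[[0,0,0],[0,0,0],[0,0,0],[0,0,0],[0,0,0],[0,0,0],[0,0,0],[0,0,0]], grip=0.45)

```text
time: 25.15
tool_pos: [589.1, -39.9, 151.6]
tcp_rot: [-3.141, 0.004, -3.074]
contact_force: [-0.1, -0.6, -0.2]
grip_width: 41.8
finger_force: 0.0
```

```bash
python3 - <<'E'
from h import *
im=snap("scene")
for d in finder.silhouettes("disc_1","scene"): print(d["box"],round(d["confidence"],2))
print(proj("scene",[588,-40,27]),proj("scene",[464.5,375.8,8]))
for t,z in(("spice_jar",0),("pepper_mill",0),("mug",0)):
  print(t,[(ray("scene",d["uv"],z)[:2].round(),round(d["confidence"],2)) for d in finder.pinpoint(t,"scene")])
E
python3 plan.py "464.6 376 120 3.8;464.6 376 10 3.8"
```

```text
[354.3, 170.2, 375.9, 188.6] 0.72
[254.6, 249.6, 289.6, 273.8] 0.7
[326.5, 136.9, 354.3, 161.1] 0.64
[270.47157691 262.41875587] [364.08205319 176.0065791 ]
spice_jar [(array([601.,  22.]), 0.73), (array([599., 373.]), 0.7)]
pepper_mill [(array([ 621., -290.]), 0.87)]
mug [(array([ 701., -332.]), 0.7)]
t 25.4 tcp [587.5 -39.6 148.1] objyaw -356.1 F [-0.7  0.4 -0.4] w 41.1 ff 0.0
off [0.2232, 0.999, 0.0677] rot [0.0, -0.0001, 0.0001] rows 2 -> [553.0, 78.0, 140.0]
off [0.2239, 0.999, 0.0676] rot [0.0, -0.0001, 0.0] rows 2 -> [518.0, 196.0, 132.0]
off [0.2239, 0.999, 0.0674] rot [0.0001, -0.0001, 0.0001] rows 2 -> [483.0, 314.0, 124.0]
off [0.1185, 0.5268, 0.0352] rot [0.0, -0.0001, -0.0] rows 2 -> [465.0, 376.0, 120.0]
off [0.0002, -0.0001, 0.9166] rot [0.0, 0.0, -0.0] rows 2 -> [465.0, 376.0, 10.0]
```

Request:
send_rows(offset=[[0.223,0.999,0],[0.223,0.999,0],[0.223,0.999,0]], delta_rot=[[0,0,0],[0,0,0],[0,0,0]], grip=0.6)

```text
time: 25.78
tool_pos: [551.5, 81.6, 148.6]
tcp_rot: [3.141, -0.002, -3.069]
contact_force: [1.2, -1.4, 0.5]
grip_width: 54.8
finger_force: 0.0
```

Request:
send_rows(offset=[[0.224,0.999,0],[0.224,0.999,0],[0.224,0.999,0]], delta_rot=[[0,0,0],[0,0,0],[0,0,0]])

```text
time: 26.15
tool_pos: [517.2, 198.5, 148.8]
tcp_rot: [3.141, -0.001, -3.069]
contact_force: [-0.2, -0.6, 0.4]
grip_width: 55.1
finger_force: 0.0
```

Request:
send_rows(offset=[[0.224,0.999,0],[0.224,0.999,0],[0.224,0.999,0]], delta_rot=[[0,0,0],[0,0,0],[0,0,0]])

```text
time: 26.52
tool_pos: [482.9, 315.5, 148.8]
tcp_rot: [3.142, -0.0, -3.07]
contact_force: [-0.6, -0.3, 0.2]
grip_width: 55.0
finger_force: 0.0
```

Request:
send_rows(offset=[[0.118,0.527,0.235],[0.118,0.527,0.235],[0.118,0.527,0.235],[0.118,0.527,0.235]], delta_rot=[[0,0,0],[0,0,0],[0,0,0],[0,0,0]])

```text
time: 27.02
tool_pos: [466.4, 374.2, 121.7]
tcp_rot: [-3.141, 0.001, -3.076]
contact_force: [0.4, 0.7, -0.4]
grip_width: 54.6
finger_force: 0.0
```

```bash
python3 plan.py "464.6 376 10 3.8"
```

```text
t 27.0 tcp [466.4 374.2 121.7] objyaw -356.2 F [ 0.4  0.7 -0.4] w 54.6 ff 0.0
off [0.0145, 0.0161, 0.9309] rot [-0.0, 0.0001, -0.0001] rows 2 -> [465.0, 376.0, 10.0]
```

Request:
send_rows(offset=[[0.014,0.014,0.3],[0.014,0.014,0.55],[0.014,0.014,0.75],[0.014,0.014,0.88],[0.014,0.014,0.93],[0.014,0.014,0.93]], delta_rot=[[0,0,0],[0,0,0],[0,0,0],[0,0,0],[0,0,0],[0,0,0]])

```text
time: 27.78
tool_pos: [463.8, 377.2, 10.0]
tcp_rot: [3.141, 0.001, -3.074]
contact_force: [0.0, 0.1, -0.4]
grip_width: 55.3
finger_force: 0.0
```

Request:
send_rows(offset=[[0,0,0],[0,0,0],[0,0,0],[0,0,0],[0,0,0]], delta_rot=[[0,0,0],[0,0,0],[0,0,0],[0,0,0],[0,0,0]], grip=0)

```text
time: 28.4
tool_pos: [463.4, 377.6, 10.0]
tcp_rot: [3.141, 0.0, -3.074]
contact_force: [-0.6, -0.2, 3.3]
grip_width: 25.7
finger_force: 30.0
```

```bash
python3 plan.py "464.6 376 128 3.8;582.2 48.8 128 3.8"
```

```text
t 28.4 tcp [463.4 377.6  10. ] objyaw -356.1 F [-0.6 -0.2  3.3] w 25.7 ff 30.000406801700592
off [-0.0094, -0.0132, -0.9836] rot [0.0001, 0.0001, 0.0002] rows 2 -> [465.0, 376.0, 128.0]
off [-0.2858, -0.999, 0.0002] rot [-0.0, -0.0, 0.0] rows 2 -> [507.0, 259.0, 128.0]
off [-0.2857, -0.999, 0.0002] rot [-0.0, -0.0, 0.0] rows 2 -> [549.0, 141.0, 128.0]
off [-0.2253, -0.7877, 0.0001] rot [-0.0, -0.0, 0.0] rows 2 -> [582.0, 49.0, 128.0]
```

Request:
send_rows(offset=[[0,0,-0.4],[0,0,-0.8],[0,0,-0.999],[0,0,-0.999]], delta_rot=[[0,0,0],[0,0,0],[0,0,0],[0,0,0]])

```text
time: 28.9
tool_pos: [464.2, 377.9, 131.2]
tcp_rot: [3.14, 0.003, -3.074]
contact_force: [0.4, -0.4, -1.0]
grip_width: 25.2
finger_force: 30.0
```

Request:
send_rows(offset=[[-0.14,-0.5,-0.2],[-0.286,-0.999,-0.3],[-0.286,-0.999,-0.3],[-0.286,-0.999,-0.3]], delta_rot=[[0,0,0],[0,0,0],[0,0,0],[0,0,0]])

```text
time: 29.4
tool_pos: [505.1, 259.8, 164.0]
tcp_rot: [-3.141, -0.003, -3.075]
contact_force: [-0.2, -0.2, -1.3]
grip_width: 25.1
finger_force: 30.0
```

Request:
send_rows(offset=[[-0.14,-0.5,0],[-0.286,-0.999,0],[-0.286,-0.999,0],[-0.286,-0.999,0]], delta_rot=[[0,0,0],[0,0,0],[0,0,0],[0,0,0]])

```text
time: 29.9
tool_pos: [547.2, 144.2, 164.5]
tcp_rot: [3.141, -0.002, -3.073]
contact_force: [-0.6, -0.2, -0.6]
grip_width: 25.0
finger_force: 30.0
```

Request:
send_rows(offset=[[-0.14,-0.5,0],[-0.24,-0.79,0],[-0.24,-0.79,0],[-0.24,-0.79,0.3],[-0.24,-0.79,0.6],[-0.24,-0.79,0.75],[-0.24,-0.79,0.75],[-0.24,-0.79,0.75]], delta_rot=[[0,0,0],[0,0,0],[0,0,0],[0,0,0],[0,0,0],[0,0,0],[0,0,0],[0,0,0]])

```text
time: 30.9
tool_pos: [583.4, 51.7, 76.3]
tcp_rot: [3.141, 0.001, -3.072]
contact_force: [-0.1, -0.3, -0.5]
grip_width: 25.2
finger_force: 30.0
```

```bash
python3 plan.py "581.4 48.5 45 3.8 5"
```

```text
t 30.9 tcp [583.4  51.7  76.3] objyaw -356.0 F [-0.1 -0.3 -0.5] w 25.2 ff 29.999729096889496
off [0.0189, -0.0252, 0.261] rot [0.0, 0.0002, 0.0005] rows 7 -> [581.0, 48.0, 45.0]
```

Request:
send_rows(offset=[[0.016,-0.024,0.05],[0.016,-0.024,0.1],[0.016,-0.024,0.15],[0.016,-0.024,0.2],[0.016,-0.024,0.23],[0.016,-0.024,0.255],[0.016,-0.024,0.27],[0.016,-0.024,0.27]], delta_rot=[[0,0,0],[0,0,0],[0,0,0],[0,0,0],[0,0,0],[0,0,0],[0,0,0],[0,0,0]])

```text
time: 31.9
tool_pos: [581.4, 47.2, 43.0]
tcp_rot: [3.141, -0.0, -3.074]
contact_force: [-0.2, 0.2, -0.3]
grip_width: 25.0
finger_force: 30.0
```

Request:
send_rows(offset=[[0,0,0.02],[0,0,0.04],[0,0,0.055],[0,0,0.055]], delta_rot=[[0,0,0],[0,0,0],[0,0,0],[0,0,0]])

```text
time: 32.4
tool_pos: [581.3, 47.2, 36.9]
tcp_rot: [3.142, 0.0, -3.074]
contact_force: [-2.7, -0.8, 4.9]
grip_width: 25.3
finger_force: 30.0
```

Request:
send_rows(offset=[[0,0,0],[0,0,0],[0,0,0],[0,0,-0.1],[0,0,-0.4],[0,0,-0.8],[0,0,-0.99],[0,0,-0.99]], delta_rot=[[0,0,0],[0,0,0],[0,0,0],[0,0,0],[0,0,0],[0,0,0],[0,0,0],[0,0,0]], grip=0.45)

```text
time: 33.4
tool_pos: [582.7, 47.1, 158.0]
tcp_rot: [-3.141, 0.005, -3.074]
contact_force: [0.3, 0.8, -0.5]
grip_width: 41.5
finger_force: 0.0
```

```bash
python3 - <<'E'
from fit import *
im=snap("scene")
print(pick("grid",("scene",),0,(190,278),.6))
E
python3 plan.py "354 278.3 130 34"
```

```text
[]
t 33.5 tcp [581.   47.2 155. ] objyaw -356.1 F [-0.4  0.2  0.1] w 41.3 ff 0.0
off [0.8566, 0.999, 0.102] rot [0.0, -0.0, -0.0408] rows 3 -> [470.0, 160.0, 143.0]
off [0.4856, 0.999, 0.0861] rot [0.0, -0.0001, -0.0344] rows 3 -> [377.0, 255.0, 133.0]
off [0.0639, 0.2654, 0.0211] rot [0.0, 0.0, -0.0085] rows 1 -> [354.0, 278.0, 130.0]
```

```bash
python3 - <<'E'
from fit import *
for c in("top","scene"):
    im=snap(c,c+"5")
    print([(np.round(d["uv"]),d["confidence"]) for d in finder.pinpoint("grid",c)],[(d["box"],d["confidence"]) for d in finder.silhouettes("grid",c)])
    g=im.astype(int);m=((g[:,:,1]-g[:,:,0]>40)&(g[:,:,1]-g[:,:,2]>15)).astype(np.uint8)
    n,_,st,ce=cv2.connectedComponentsWithStats(m);print([(s[4],x.round(1)) for s,x in zip(st[1:],ce[1:]) if s[4]>8])
print(proj("scene",[354,278,35]),proj("top",[354,278,35]))
E
```

```text
[(array([192., 279.]), 0.78)] [([175.8, 262.1, 206.6, 292.8], 0.62)]
[(np.int32(296), array([173.3, 141.3])), (np.int32(76), array([188. , 277.4])), (np.int32(838), array([361.2, 306.8]))]
[(array([122., 291.]), 0.53)] [([206.5, 206.2, 372.9, 356.9], 0.4), ([287.9, 234.4, 315.5, 258.2], 0.21)]
[(np.int32(543), array([158.1, 217.7])), (np.int32(483), array([426.7, 222.2]))]
[314.42972668 160.94077552] [188.31323073 276.63781702]
```

Request:
send_rows(offset=[[0.857,0.999,0.1],[0.857,0.999,0.1],[0.857,0.999,0.1],[0.857,0.999,0.1]], delta_rot=[[0,0,-0.041],[0,0,-0.041],[0,0,-0.041],[0,0,-0.041]], grip=0.6)

```text
time: 34.3
tool_pos: [468.9, 161.3, 143.1]
tcp_rot: [3.141, -0.001, -2.813]
contact_force: [0.4, -0.3, -0.2]
grip_width: 55.2
finger_force: 0.0
```

Request:
send_rows(offset=[[0.486,0.999,0.086],[0.486,0.999,0.086],[0.486,0.999,0.086],[0.486,0.999,0.086]], delta_rot=[[0,0,-0.034],[0,0,-0.034],[0,0,-0.034],[0,0,-0.034]])

```text
time: 34.8
tool_pos: [378.0, 254.8, 133.1]
tcp_rot: [-3.141, 0.001, -2.602]
contact_force: [0.9, -0.9, 0.2]
grip_width: 55.1
finger_force: 0.0
```

Request:
send_rows(offset=[[0.064,0.265,0.021],[0.064,0.265,0.021],[0.064,0.265,0.021],[0.064,0.265,0.021]], delta_rot=[[0,0,-0.009],[0,0,-0.009],[0,0,-0.009],[0,0,-0.009]])

```text
time: 35.3
tool_pos: [355.4, 277.5, 130.6]
tcp_rot: [-3.141, 0.001, -2.548]
contact_force: [0.2, -0.3, -0.3]
grip_width: 54.9
finger_force: 0.0
```

```bash
python3 plan.py "353.4 278.6 10 34"
```

```text
t 35.3 tcp [355.4 277.5 130.6] objyaw -326.0 F [ 0.2 -0.3 -0.3] w 54.9 ff 0.0
off [0.0091, 0.0174, 0.999] rot [-0.0, 0.0001, 0.0] rows 2 -> [353.0, 279.0, 11.0]
off [0.0, 0.0001, 0.0058] rot [-0.0, -0.0, 0.0] rows 1 -> [353.0, 279.0, 10.0]
```

Request:
send_rows(offset=[[0.009,0.017,0.3],[0.009,0.017,0.55],[0.009,0.017,0.75],[0.009,0.017,0.9],[0.009,0.017,0.999],[0.009,0.017,0.999]], delta_rot=[[0,0,0],[0,0,0],[0,0,0],[0,0,0],[0,0,0],[0,0,0]])

```text
time: 36.05
tool_pos: [352.2, 278.8, 10.1]
tcp_rot: [3.141, -0.001, -2.547]
contact_force: [0.2, 0.4, -0.4]
grip_width: 55.2
finger_force: 0.0
```

Request:
send_rows(offset=[[0,0,0],[0,0,0],[0,0,0],[0,0,0],[0,0,0]], delta_rot=[[0,0,0],[0,0,0],[0,0,0],[0,0,0],[0,0,0]], grip=0)

```text
time: 36.67
tool_pos: [352.4, 279.4, 10.9]
tcp_rot: [-3.142, 0.001, -2.546]
contact_force: [-0.6, -0.2, 3.8]
grip_width: 23.8
finger_force: 30.0
```

```bash
python3 plan.py "353.4 278.6 125 34;592.7 -127.5 140 3.8"
```

```text
t 36.7 tcp [352.4 279.4  10.9] objyaw -325.9 F [-0.6 -0.2  3.8] w 23.8 ff 29.999639689922333
off [-0.0041, -0.01, -0.9505] rot [-0.0, 0.0001, 0.0003] rows 2 -> [353.0, 279.0, 125.0]
off [0.0611, -0.999, -0.0318] rot [0.0, 0.0, 0.0214] rows 2 -> [414.0, 175.0, 129.0]
off [-0.0734, -0.999, -0.0319] rot [0.0, 0.0, 0.0214] rows 2 -> [475.0, 72.0, 133.0]
off [-0.2107, -0.999, -0.0325] rot [0.0, 0.0, 0.0218] rows 2 -> [538.0, -34.0, 137.0]
off [-0.3057, -0.8513, -0.0288] rot [0.0, 0.0, 0.0193] rows 2 -> [593.0, -128.0, 140.0]
```

Request:
send_rows(offset=[[0,0,-0.4],[0,0,-0.8],[0,0,-0.95],[0,0,-0.95]], delta_rot=[[0,0,0],[0,0,0],[0,0,0],[0,0,0]])

```text
time: 37.17
tool_pos: [352.8, 279.5, 125.6]
tcp_rot: [-3.141, 0.003, -2.546]
contact_force: [0.0, -0.1, -2.3]
grip_width: 23.8
finger_force: 30.0
```

Request:
send_rows(offset=[[0.03,-0.5,-0.03],[0.061,-0.999,-0.03],[0.061,-0.999,-0.03],[0.061,-0.999,-0.03]], delta_rot=[[0,0,0.01],[0,0,0.021],[0,0,0.021],[0,0,0.021]])

```text
time: 37.67
tool_pos: [412.5, 175.7, 127.0]
tcp_rot: [3.141, -0.003, -2.679]
contact_force: [-0.8, 0.6, -0.6]
grip_width: 23.5
finger_force: 30.0
```

Request:
send_rows(offset=[[-0.04,-0.5,-0.03],[-0.073,-0.999,-0.03],[-0.073,-0.999,-0.03],[-0.073,-0.999,-0.03]], delta_rot=[[0,0,0.01],[0,0,0.021],[0,0,0.021],[0,0,0.021]])

```text
time: 38.17
tool_pos: [473.7, 73.8, 131.1]
tcp_rot: [3.14, -0.002, -2.809]
contact_force: [0.0, 0.0, -1.3]
grip_width: 24.0
finger_force: 30.0
```

Request:
send_rows(offset=[[-0.1,-0.5,-0.03],[-0.21,-0.999,-0.03],[-0.21,-0.999,-0.03],[-0.21,-0.999,-0.03]], delta_rot=[[0,0,0.01],[0,0,0.022],[0,0,0.022],[0,0,0.022]])

```text
time: 38.67
tool_pos: [536.5, -30.6, 134.8]
tcp_rot: [3.14, -0.002, -2.946]
contact_force: [-0.8, -0.5, -1.7]
grip_width: 23.8
finger_force: 30.0
```

Request:
send_rows(offset=[[-0.16,-0.45,0],[-0.306,-0.85,0],[-0.306,-0.85,0],[-0.306,-0.85,0.3],[-0.306,-0.85,0.55],[-0.306,-0.85,0.55],[-0.306,-0.85,0.55]], delta_rot=[[0,0,0.01],[0,0,0.019],[0,0,0.019],[0,0,0.019],[0,0,0.019],[0,0,0.019],[0,0,0.019]])

```text
time: 39.55
tool_pos: [593.7, -124.3, 70.7]
tcp_rot: [-3.141, 0.001, -3.066]
contact_force: [-0.0, 0.6, -1.0]
grip_width: 24.0
finger_force: 30.0
```

```bash
python3 plan.py "593.7 -127.6 44 3.8 5"
```

```text
t 39.5 tcp [ 593.7 -124.3   70.7] objyaw -355.7 F [-0.   0.6 -1. ] w 24.0 ff 29.99864101409912
off [0.0023, -0.0271, 0.2224] rot [-0.0, 0.0002, 0.0015] rows 6 -> [594.0, -128.0, 44.0]
```

Request:
send_rows(offset=[[0.001,-0.027,0.0],[0.001,-0.027,0.05],[0.001,-0.027,0.1],[0.001,-0.027,0.15],[0.001,-0.027,0.18],[0.001,-0.027,0.205],[0.001,-0.027,0.22],[0.001,-0.027,0.22]], delta_rot=[[0,0,0.0015],[0,0,0.0015],[0,0,0.0015],[0,0,0.0015],[0,0,0.0015],[0,0,0.0015],[0,0,0.0015],[0,0,0.0015]])

```text
time: 40.55
tool_pos: [593.4, -128.9, 42.9]
tcp_rot: [3.141, -0.0, -3.077]
contact_force: [-0.2, 0.5, -1.5]
grip_width: 23.9
finger_force: 30.0
```

Request:
send_rows(offset=[[0,0,0.02],[0,0,0.035],[0,0,0.045],[0,0,0.045]], delta_rot=[[0,0,0],[0,0,0],[0,0,0],[0,0,0]])

```text
time: 41.05
tool_pos: [593.3, -128.9, 38.0]
tcp_rot: [3.142, 0.0, -3.077]
contact_force: [-2.9, 0.6, 3.9]
grip_width: 24.0
finger_force: 30.0
```

Request:
send_rows(offset=[[0,0,0],[0,0,0],[0,0,0],[0,0,-0.1],[0,0,-0.4],[0,0,-0.8],[0,0,-0.99],[0,0,-0.99]], delta_rot=[[0,0,0],[0,0,0],[0,0,0],[0,0,0],[0,0,0],[0,0,0],[0,0,0],[0,0,0]], grip=0.45)

```text
time: 42.05
tool_pos: [594.6, -129.3, 159.1]
tcp_rot: [-3.14, 0.005, -3.077]
contact_force: [0.2, 0.5, -0.1]
grip_width: 41.4
finger_force: 0.0
```

```bash
python3 - <<'E'
from fit import *
im=snap("scene")
for d in finder.silhouettes("disc_1","scene")+finder.silhouettes("grid","scene"): print(np.round(d["box"]),round(d["confidence"],2))
im=snap("top")
for u,y in (((365,246),-.28),((416,244),-.1)): print(pick("blade",("top","scene"),0,u,y,"blade_1"))
E
python3 plan.py
```

```text
[284. 235. 313. 258.] 0.94
[254. 248. 289. 274.] 0.81
[330. 140. 355. 163.] 0.7
[218. 263. 260. 298.] 0.92
[('scene', [447.67, -196.61, -0.28], 0.03)]
[('top', [452.65, -341.85, -0.1], 0.021), ('scene', [454.34, -342.16, -0.1], 0.043), ('both', [453.41, -342.04, -0.1], 0.037)]
t 42.5 tcp [ 593.1 -128.8  155.4] objyaw -356.3 F [-0.2 -0.6  0.7] w 41.3 ff 0.0
```

```bash
python3 plan.py "411 -185.9 100 -16.3;411 -185.9 14 -16.3 25"
```

```text
t 42.5 tcp [ 593.1 -128.8  155.4] objyaw -356.3 F [-0.2 -0.6  0.7] w 41.3 ff 0.0
off [0.999, -0.2444, 0.3] rot [0.0001, -0.0002, 0.0359] rows 3 -> [475.0, -166.0, 120.0]
off [0.5015, -0.2517, 0.1631] rot [-0.0, -0.0001, 0.0196] rows 2 -> [411.0, -186.0, 100.0]
off [0.0002, 0.0, 0.7167] rot [-0.0, 0.0, 0.0] rows 4 -> [411.0, -186.0, 14.0]
```

Request:
send_rows(offset=[[0.999,-0.244,0],[0.999,-0.244,0.2],[0.999,-0.244,0.3],[0.999,-0.244,0.3]], delta_rot=[[0,0,0.036],[0,0,0.036],[0,0,0.036],[0,0,0.036]], grip=0.55)

```text
time: 42.95
tool_pos: [475.6, -166.0, 119.9]
tcp_rot: [3.141, -0.001, 2.979]
contact_force: [1.0, -0.6, -0.3]
grip_width: 51.1
finger_force: 0.0
```

Request:
send_rows(offset=[[0.501,-0.252,0.163],[0.501,-0.252,0.163],[0.501,-0.252,0.163],[0.501,-0.252,0.163]], delta_rot=[[0,0,0.02],[0,0,0.02],[0,0,0.02],[0,0,0.02]])

```text
time: 43.45
tool_pos: [413.4, -186.4, 101.5]
tcp_rot: [-3.141, 0.003, 2.855]
contact_force: [0.4, 0.2, -0.2]
grip_width: 50.3
finger_force: 0.0
```

```bash
python3 plan.py "411 -185.9 14 -16.3 25"
```

```text
t 43.5 tcp [ 413.4 -186.4  101.5] objyaw -16.4 F [ 0.4  0.2 -0.2] w 50.3 ff 0.0
off [0.0228, -0.001, 0.7293] rot [-0.0001, 0.0004, -0.0003] rows 4 -> [411.0, -186.0, 14.0]
```

Request:
send_rows(offset=[[0.015,-0.001,0.2],[0.015,-0.001,0.4],[0.015,-0.001,0.6],[0.015,-0.001,0.72],[0.015,-0.001,0.72]], delta_rot=[[0,0,0],[0,0,0],[0,0,0],[0,0,0],[0,0,0]])

```text
time: 44.08
tool_pos: [410.4, -185.3, 13.8]
tcp_rot: [3.141, -0.001, 2.856]
contact_force: [-0.0, 1.6, -1.0]
grip_width: 50.6
finger_force: 0.0
```

Request:
send_rows(offset=[[0,0,0],[0,0,0],[0,0,0],[0,0,0],[0,0,0]], delta_rot=[[0,0,0],[0,0,0],[0,0,0],[0,0,0],[0,0,0]], grip=0)

```text
time: 44.7
tool_pos: [409.8, -185.6, 14.7]
tcp_rot: [3.142, 0.001, 2.854]
contact_force: [-0.9, 1.5, 4.1]
grip_width: 15.6
finger_force: 29.9
```

```bash
python3 plan.py "411 -186 60 -16.3 30;432 -6 60 3.8;432 -6 24 3.8"
```

```text
t 44.7 tcp [ 409.8 -185.6   14.7] objyaw -16.5 F [-0.9  1.5  4.1] w 15.6 ff 29.921244978904724
off [-0.0104, -0.0, -0.3772] rot [0.0, 0.0001, -0.0005] rows 2 -> [411.0, -186.0, 60.0]
off [0.1698, 0.999, 0.0001] rot [0.0, -0.0, -0.0375] rows 2 -> [425.0, -65.0, 60.0]
off [-0.0334, 0.4957, 0.0001] rot [0.0, -0.0, -0.0183] rows 1 -> [432.0, -6.0, 60.0]
off [-0.0, -0.0, 0.3] rot [0.0, -0.0, -0.0] rows 1 -> [432.0, -6.0, 24.0]
```

Request:
send_rows(offset=[[0,0,-0.15],[0,0,-0.3],[0,0,-0.38],[0,0,-0.38]], delta_rot=[[0,0,0],[0,0,0],[0,0,0],[0,0,0]])

```text
time: 45.2
tool_pos: [409.8, -185.7, 60.3]
tcp_rot: [-3.141, 0.001, 2.854]
contact_force: [0.2, -1.2, -1.5]
grip_width: 16.2
finger_force: 29.9
```

Request:
send_rows(offset=[[0.08,0.4,0],[0.16,0.8,0],[0.17,0.999,0],[0.17,0.999,0]], delta_rot=[[0,0,-0.015],[0,0,-0.03],[0,0,-0.037],[0,0,-0.037]])

```text
time: 45.7
tool_pos: [423.7, -63.5, 59.4]
tcp_rot: [3.141, -0.001, 3.09]
contact_force: [0.2, -0.1, -1.8]
grip_width: 15.7
finger_force: 29.9
```

Request:
send_rows(offset=[[-0.02,0.3,0],[-0.03,0.496,0],[-0.03,0.496,0],[-0.03,0.496,0]], delta_rot=[[0,0,-0.01],[0,0,-0.018],[0,0,-0.018],[0,0,-0.018]])

```text
time: 46.2
tool_pos: [430.9, -6.6, 59.8]
tcp_rot: [-3.141, -0.0, -3.085]
contact_force: [-0.1, 0.7, -1.5]
grip_width: 15.8
finger_force: 29.9
```

```bash
python3 plan.py "430.6 -6.7 23 3.83 15"
python3 - <<'E'
from h import *
im=snap("scene");a=im[170:300,180:340];cv2.imwrite("pics/b1.png",cv2.resize(a[:,:,::-1],None,fx=4.5,fy=4.5,interpolation=cv2.INTER_CUBIC))
E
```

```text
t 46.2 tcp [430.9  -6.6  59.8] objyaw -356.8 F [-0.1  0.7 -1.5] w 15.8 ff 29.945544004440308
off [0.0027, -0.0005, 0.3066] rot [-0.0, -0.0, -0.0016] rows 3 -> [431.0, -7.0, 23.0]
```

View pics/b1.png

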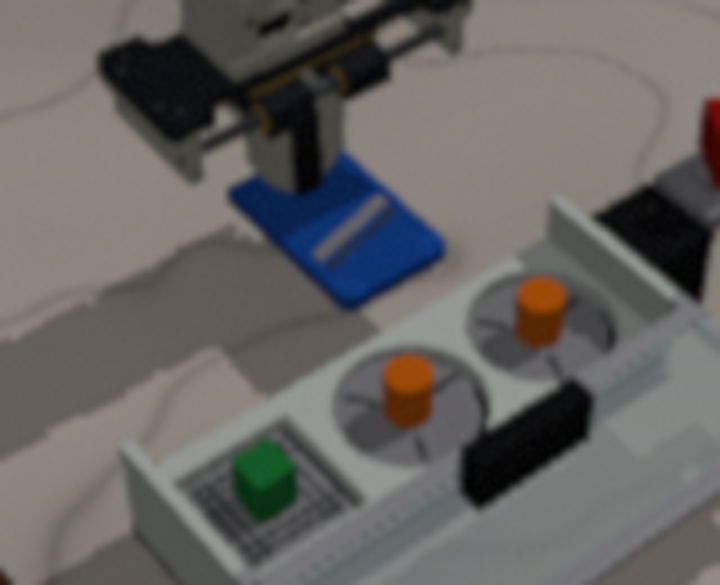

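Request:
send_rows(offset=[[0,0,0.1],[0,0,0.2],[0,0,0.27],[0,0,0.3],[0,0,0.3]], delta_rot=[[0,0,-0.0016],[0,0,-0.0016],[0,0,-0.0016],[0,0,-0.0016],[0,0,-0.0016]])

```text
time: 46.88
tool_pos: [430.8, -5.6, 23.7]
tcp_rot: [3.141, -0.001, -3.073]
contact_force: [0.5, 0.3, -2.1]
grip_width: 16.1
finger_force: 29.9
```

```bash
python3 plan.py "465.5 -4.4 23.2 3.83 8;517.2 -0.9 23 3.83 8"
```

```text
t 46.9 tcp [430.8  -5.6  23.7] objyaw -356.1 F [ 0.5  0.3 -2.1] w 16.1 ff 29.945603013038635
off [-0.2888, -0.0099, 0.0043] rot [0.0, -0.0001, 0.0002] rows 5 -> [466.0, -4.0, 23.0]
off [-0.4318, 0.0002, 0.0017] rot [0.0, 0.0, 0.0] rows 7 -> [517.0, -1.0, 23.0]
```

Request:
send_rows(offset=[[-0.06,-0.008,0.004],[-0.12,-0.008,0.004],[-0.17,-0.008,0.004],[-0.22,-0.008,0.004],[-0.26,-0.008,0.004],[-0.29,-0.008,0.004],[-0.29,-0.008,0.004]], delta_rot=[[0,0,0],[0,0,0],[0,0,0],[0,0,0],[0,0,0],[0,0,0],[0,0,0]])

```text
time: 47.75
tool_pos: [465.9, -4.2, 23.5]
tcp_rot: [3.142, 0.0, -3.073]
contact_force: [0.2, -0.6, -2.2]
grip_width: 16.1
finger_force: 29.9
```

Request:
send_rows(offset=[[-0.07,0,0.002],[-0.15,0,0.002],[-0.22,0,0.002],[-0.29,0,0.002],[-0.35,0,0.002],[-0.4,0,0.002],[-0.425,0,0.002],[-0.425,0,0.002]], delta_rot=[[0,0,0],[0,0,0],[0,0,0],[0,0,0],[0,0,0],[0,0,0],[0,0,0],[0,0,0]])

```text
time: 48.75
tool_pos: [516.7, -0.7, 23.3]
tcp_rot: [3.141, -0.0, -3.073]
contact_force: [-0.5, -0.2, -1.9]
grip_width: 16.1
finger_force: 29.9
```

Request:
send_rows(offset=[[-0.008,0,0.01],[-0.016,0,0.018],[-0.024,0,0.018],[-0.03,0,0.018],[-0.03,0,0.018]], delta_rot=[[0,0,0],[0,0,0],[0,0,0],[0,0,0],[0,0,0]])

```text
time: 49.38
tool_pos: [518.6, -0.3, 21.0]
tcp_rot: [3.141, -0.003, -3.073]
contact_force: [-6.7, -1.0, 2.0]
grip_width: 15.9
finger_force: 30.0
```

Request:
send_rows(offset=[[0,0,0],[0,0,0],[0,0,0],[0,0,0],[0,0,-0.2],[0,0,-0.5],[0,0,-0.9],[0,0,-0.9]], delta_rot=[[0,0,0],[0,0,0],[0,0,0],[0,0,0],[0,0,0],[0,0,0],[0,0,0],[0,0,0]], grip=0.55)

```text
time: 50.38
tool_pos: [522.6, -0.8, 132.7]
tcp_rot: [-3.14, 0.008, -3.073]
contact_force: [0.1, 0.0, -0.8]
grip_width: 50.9
finger_force: 0.0
```

```bash
python3 - <<'E'
from fit import *
snap("scene");snap("top")
print(pick("blade",("top","scene"),0,(416,244),-.1,"blade_1"))
E
python3 plan.py "416.6 -338.3 100 -5.7"
```

```text
[('top', [452.82, -342.62, -0.11], 0.028), ('scene', [454.1, -342.42, -0.09], 0.038), ('both', [453.29, -342.5, -0.1], 0.037)]
t 50.6 tcp [ 5.194e+02 -4.000e-01  1.280e+02] objyaw -356.1 F [-0.5  0.4  0.3] w 50.8 ff 0.0
off [0.3799, -0.999, 0.085] rot [0.0, -0.0001, 0.0097] rows 3 -> [482.0, -123.0, 118.0]
off [0.3118, -0.999, 0.083] rot [0.0, -0.0001, 0.0095] rows 3 -> [446.0, -243.0, 108.0]
off [0.1992, -0.8038, 0.0655] rot [0.0001, -0.0002, 0.0075] rows 2 -> [417.0, -338.0, 100.0]
```

Request:
send_rows(offset=[[0.38,-0.999,0],[0.38,-0.999,0],[0.38,-0.999,0],[0.38,-0.999,0]], delta_rot=[[0,0,0.01],[0,0,0.01],[0,0,0.01],[0,0,0.01]])

```text
time: 51.08
tool_pos: [482.4, -123.0, 128.2]
tcp_rot: [3.14, -0.002, -3.138]
contact_force: [-0.2, -0.4, -0.4]
grip_width: 50.2
finger_force: 0.0
```

Request:
send_rows(offset=[[0.312,-0.999,0.083],[0.312,-0.999,0.083],[0.312,-0.999,0.083],[0.312,-0.999,0.083]], delta_rot=[[0,0,0.009],[0,0,0.009],[0,0,0.009],[0,0,0.009]])

```text
time: 51.58
tool_pos: [446.5, -241.8, 118.7]
tcp_rot: [3.14, -0.001, 3.091]
contact_force: [0.3, 0.4, 0.1]
grip_width: 50.7
finger_force: 0.0
```

Request:
send_rows(offset=[[0.2,-0.804,0.15],[0.2,-0.804,0.15],[0.2,-0.804,0.15],[0.2,-0.804,0.15]], delta_rot=[[0,0,0.007],[0,0,0.007],[0,0,0.007],[0,0,0.007]])

```text
time: 52.08
tool_pos: [418.1, -336.3, 101.1]
tcp_rot: [3.14, -0.0, 3.048]
contact_force: [-0.4, 0.2, 0.5]
grip_width: 50.6
finger_force: 0.0
```

```bash
python3 plan.py "416.6 -338.6 14 -5.7 25"
```

```text
t 52.1 tcp [ 418.1 -336.3  101.1] objyaw -5.3 F [-0.4  0.2  0.5] w 50.6 ff 0.0
off [0.0103, -0.0207, 0.7259] rot [0.0002, -0.0001, 0.001] rows 4 -> [417.0, -339.0, 14.0]
```

Request:
send_rows(offset=[[0.01,-0.018,0.2],[0.01,-0.018,0.4],[0.01,-0.018,0.6],[0.01,-0.018,0.72],[0.01,-0.018,0.72]], delta_rot=[[0,0,0.001],[0,0,0.001],[0,0,0.001],[0,0,0.001],[0,0,0.001]])

```text
time: 52.7
tool_pos: [416.0, -339.0, 14.3]
tcp_rot: [3.14, -0.001, 3.042]
contact_force: [-0.0, -1.0, 0.9]
grip_width: 50.5
finger_force: 0.0
```

Request:
send_rows(offset=[[0,0,0],[0,0,0],[0,0,0],[0,0,0],[0,0,0]], delta_rot=[[0,0,0],[0,0,0],[0,0,0],[0,0,0],[0,0,0]], grip=0)

```text
time: 53.32
tool_pos: [415.8, -340.4, 15.1]
tcp_rot: [3.142, 0.0, 3.04]
contact_force: [-1.2, 1.4, 3.8]
grip_width: 16.3
finger_force: 29.9
```

Request:
send_rows(offset=[[0,0,-0.15],[0,0,-0.3],[0,0,-0.4],[0,0,-0.4]], delta_rot=[[0,0,0],[0,0,0],[0,0,0],[0,0,0]])

```text
time: 53.82
tool_pos: [416.1, -340.8, 63.3]
tcp_rot: [-3.141, 0.001, 3.04]
contact_force: [0.4, -0.1, -2.3]
grip_width: 15.9
finger_force: 29.9
```

```bash
python3 plan.py "436.5 -94.5 62 3.83 40"
```

```text
t 53.8 tcp [ 416.1 -340.8   63.3] objyaw -5.8 F [ 0.4 -0.1 -2.3] w 15.9 ff 29.900912940502167
off [0.0188, 0.999, 0.0044] rot [-0.0001, 0.0001, -0.013] rows 3 -> [426.0, -221.0, 63.0]
off [-0.063, 0.999, 0.005] rot [-0.0001, 0.0001, -0.013] rows 4 -> [436.0, -102.0, 62.0]
off [-0.0086, 0.059, 0.0003] rot [0.0, -0.0, -0.0008] rows 1 -> [437.0, -94.0, 62.0]
```

Request:
send_rows(offset=[[0.005,0.35,0],[0.01,0.7,0],[0.019,0.999,0],[0.019,0.999,0]], delta_rot=[[0,0,-0.004],[0,0,-0.009],[0,0,-0.013],[0,0,-0.013]])

```text
time: 54.32
tool_pos: [425.0, -218.4, 62.0]
tcp_rot: [3.14, -0.002, 3.125]
contact_force: [-0.9, 0.8, -1.7]
grip_width: 15.8
finger_force: 29.9
```

Request:
send_rows(offset=[[-0.02,0.35,0],[-0.04,0.7,0],[-0.063,0.999,0],[-0.066,0.999,0],[-0.066,0.999,0]], delta_rot=[[0,0,-0.004],[0,0,-0.009],[0,0,-0.014],[0,0,-0.014],[0,0,-0.014]])

```text
time: 54.95
tool_pos: [436.3, -102.2, 62.6]
tcp_rot: [-3.141, 0.0, -3.074]
contact_force: [0.9, -0.2, -2.2]
grip_width: 16.0
finger_force: 29.9
```

```bash
python3 plan.py "436.5 -94.5 23.5 3.83 15"
```

```text
t 55.0 tcp [ 436.3 -102.2   62.6] objyaw -356.1 F [ 0.9 -0.2 -2.2] w 16.0 ff 29.900873601436615
off [-0.0058, 0.0638, 0.3259] rot [-0.0001, 0.0, 0.0002] rows 3 -> [437.0, -94.0, 24.0]
```

Request:
send_rows(offset=[[-0.006,0.064,0.05],[-0.006,0.064,0.15],[-0.006,0.064,0.25],[-0.006,0.064,0.31],[-0.006,0.064,0.325],[-0.006,0.064,0.325]], delta_rot=[[0,0,0],[0,0,0],[0,0,0],[0,0,0],[0,0,0],[0,0,0]])

```text
time: 55.7
tool_pos: [436.2, -93.6, 23.7]
tcp_rot: [3.141, 0.0, -3.073]
contact_force: [-0.0, 0.3, 0.2]
grip_width: 15.7
finger_force: 29.9
```

```bash
python3 plan.py "471.4 -92.1 23.5 3.83 8;523 -88.6 23.5 3.83 8"
```

```text
t 55.7 tcp [436.2 -93.6  23.7] objyaw -356.1 F [-0.   0.3  0.2] w 15.7 ff 29.900928139686584
off [-0.2932, -0.0074, 0.0019] rot [0.0, 0.0, 0.0002] rows 5 -> [471.0, -92.0, 23.0]
off [-0.431, 0.0004, -0.0] rot [0.0, 0.0, 0.0] rows 7 -> [523.0, -89.0, 23.0]
```

Request:
send_rows(offset=[[-0.06,-0.007,0.002],[-0.12,-0.007,0.002],[-0.17,-0.007,0.002],[-0.22,-0.007,0.002],[-0.26,-0.007,0.002],[-0.29,-0.007,0.002],[-0.29,-0.007,0.002]], delta_rot=[[0,0,0],[0,0,0],[0,0,0],[0,0,0],[0,0,0],[0,0,0],[0,0,0]])

```text
time: 56.58
tool_pos: [471.1, -92.0, 23.5]
tcp_rot: [3.142, 0.0, -3.073]
contact_force: [-0.5, 0.1, -1.4]
grip_width: 15.7
finger_force: 29.9
```

Request:
send_rows(offset=[[-0.07,0,0.002],[-0.15,0,0.002],[-0.22,0,0.002],[-0.29,0,0.002],[-0.35,0,0.002],[-0.4,0,0.002],[-0.425,0,0.002],[-0.425,0,0.002]], delta_rot=[[0,0,0],[0,0,0],[0,0,0],[0,0,0],[0,0,0],[0,0,0],[0,0,0],[0,0,0]])

```text
time: 57.58
tool_pos: [521.8, -88.5, 23.2]
tcp_rot: [3.141, -0.0, -3.073]
contact_force: [-0.5, -0.3, -2.0]
grip_width: 15.9
finger_force: 29.9
```

Request:
send_rows(offset=[[-0.008,0,0.01],[-0.016,0,0.018],[-0.024,0,0.018],[-0.03,0,0.018],[-0.03,0,0.018]], delta_rot=[[0,0,0],[0,0,0],[0,0,0],[0,0,0],[0,0,0]])

```text
time: 58.2
tool_pos: [524.4, -88.1, 21.1]
tcp_rot: [3.141, -0.002, -3.073]
contact_force: [-5.2, -0.3, 2.6]
grip_width: 15.9
finger_force: 30.0
```

Request:
send_rows(offset=[[0,0,0],[0,0,0],[0,0,0],[0,0,0],[0,0,-0.2],[0,0,-0.5],[0,0,-0.95],[0,0,-0.95]], delta_rot=[[0,0,0],[0,0,0],[0,0,0],[0,0,0],[0,0,0],[0,0,0],[0,0,0],[0,0,0]], grip=0.7)

```text
time: 59.2
tool_pos: [528.0, -89.0, 139.3]
tcp_rot: [-3.138, 0.008, -3.073]
contact_force: [0.3, 0.5, -0.5]
grip_width: 64.5
finger_force: 0.0
```

```bash
python3 plan.py "670 -37 170 -86;674.5 -37 82 -86 25"
python3 - <<'E'
from h import *
im=snap("scene");a=im[130:340,140:400];cv2.imwrite("pics/e1.png",cv2.resize(a[:,:,::-1],None,fx=2.8,fy=2.8,interpolation=cv2.INTER_CUBIC))
E
```

```text
t 59.2 tcp [528.  -89.  139.3] objyaw -356.1 F [ 0.3  0.5 -0.5] w 64.5 ff 0.0
off [-0.999, 0.289, -0.2034] rot [0.0005, 0.0012, 0.2058] rows 7 -> [645.0, -46.0, 165.0]
off [0.001, 0.2221, -0.045] rot [0.0001, 0.0002, 0.044] rows 2 -> [670.0, -37.0, 170.0]
off [-0.0025, 0.0373, 0.7333] rot [0.0, 0.0, -0.0] rows 4 -> [675.0, -37.0, 82.0]
```

View pics/e1.png

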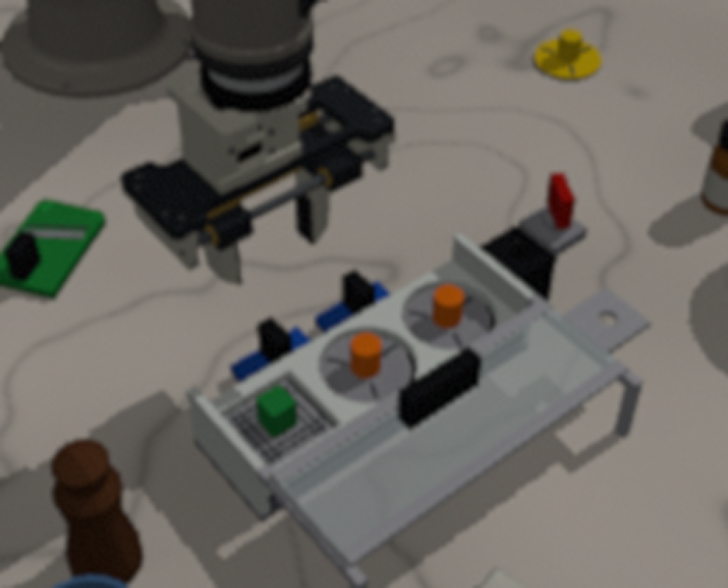

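Request:
send_rows(offset=[[0,0,-0.2],[-0.3,0.1,-0.2],[-0.6,0.2,-0.2],[-0.8,0.25,-0.2],[-0.999,0.289,-0.2],[-0.999,0.289,-0.2],[-0.999,0.289,-0.2],[-0.999,0.289,-0.2]], delta_rot=[[0,0,0.03],[0,0,0.06],[0,0,0.09],[0,0,0.12],[0,0,0.15],[0,0,0.18],[0,0,0.206],[0,0,0.206]])

```text
time: 60.25
tool_pos: [642.0, -45.3, 157.3]
tcp_rot: [-3.139, -0.002, 1.917]
contact_force: [-0.1, -0.3, 0.1]
grip_width: 64.1
finger_force: 0.0
```

Request:
send_rows(offset=[[0.0,0.23,0],[0.0,0.23,0],[0.0,0.23,0],[0.0,0.23,0]], delta_rot=[[0,0,0.022],[0,0,0.044],[0,0,0.044],[0,0,0.044]])

```text
time: 60.75
tool_pos: [668.2, -36.3, 158.7]
tcp_rot: [-3.141, -0.0, 1.643]
contact_force: [-0.2, -0.1, -0.6]
grip_width: 63.6
finger_force: 0.0
```

```bash
python3 plan.py "674.5 -37 82 -86 25"
```

```text
t 60.8 tcp [668.2 -36.3 158.7] objyaw -85.9 F [-0.2 -0.1 -0.6] w 63.6 ff 0.0
off [-0.01, 0.0522, 0.6389] rot [-0.0001, -0.0, 0.0004] rows 4 -> [675.0, -37.0, 82.0]
```

Request:
send_rows(offset=[[-0.01,0.04,0.2],[-0.01,0.045,0.4],[-0.01,0.045,0.55],[-0.01,0.045,0.635],[-0.01,0.045,0.635]], delta_rot=[[0,0,0],[0,0,0],[0,0,0],[0,0,0],[0,0,0]])

```text
time: 61.38
tool_pos: [673.8, -37.0, 82.4]
tcp_rot: [-3.141, -0.0, 1.64]
contact_force: [-0.4, -0.1, -0.6]
grip_width: 64.6
finger_force: 0.0
```

Request:
send_rows(offset=[[0,0,0],[0,0,0],[0,0,0],[0,0,0],[0,0,0],[0,0,0]], delta_rot=[[0,0,0],[0,0,0],[0,0,0],[0,0,0],[0,0,0],[0,0,0]], grip=0)

```text
time: 62.12
tool_pos: [673.6, -37.0, 83.0]
tcp_rot: [-3.14, -0.0, 1.639]
contact_force: [-3.2, -0.2, 2.1]
grip_width: 15.7
finger_force: 30.0
```

Request:
send_rows(offset=[[0,-0.2,0],[0,-0.4,0],[0,-0.6,0],[0,-0.75,0],[0,-0.84,0],[0,-0.87,0],[0,-0.87,0]], delta_rot=[[0,0,0],[0,0,0],[0,0,0],[0,0,0],[0,0,0],[0,0,0],[0,0,0]])

```text
time: 63.0
tool_pos: [569.7, -44.0, 83.0]
tcp_rot: [-3.141, -0.0, 1.639]
contact_force: [-1.4, 1.5, 0.6]
grip_width: 16.1
finger_force: 30.0
```

Shut to within about 1 mm; press to the stop lightly, release and retreat.

Request:
send_rows(offset=[[0,-0.01,0],[0,-0.018,0],[0,-0.018,0],[0,-0.004,0],[0,-0.004,0]], delta_rot=[[0,0,0],[0,0,0],[0,0,0],[0,0,0],[0,0,0]])

```text
time: 63.62
tool_pos: [569.3, -44.0, 82.9]
tcp_rot: [-3.141, -0.0, 1.639]
contact_force: [-1.2, 2.9, 2.0]
grip_width: 15.8
finger_force: 30.0
```

Request:
send_rows(offset=[[0,0,0],[0,0,0],[0,0,0],[0,0,0],[0,0,-0.3],[0,0,-0.7],[0,0,-0.95],[0,0,-0.95]], delta_rot=[[0,0,0],[0,0,0],[0,0,0],[0,0,0],[0,0,0],[0,0,0],[0,0,0],[0,0,0]], grip=0.7)

```text
time: 64.62
tool_pos: [570.8, -44.5, 199.6]
tcp_rot: [3.136, 0.002, 1.639]
contact_force: [-0.5, -0.1, -0.9]
grip_width: 64.5
finger_force: 0.0
```

Request:
send_rows(offset=[[0.1,-0.5,0],[0.1,-0.99,0],[0.1,-0.99,0],[0.1,-0.99,0],[0.1,-0.99,0]], delta_rot=[[0,0,0],[0,0,0],[0,0,0],[0,0,0],[0,0,0]])

```text
time: 65.25
tool_pos: [451.4, -40.5, 196.8]
tcp_rot: [3.141, 0.0, 1.639]
contact_force: [0.1, -0.3, 0.4]
grip_width: 64.2
finger_force: 0.0
```

```bash
python3 - <<'E'
from h import *
im=snap("scene");a=im[130:340,140:400];cv2.imwrite("pics/e2.png",cv2.resize(a[:,:,::-1],None,fx=2.8,fy=2.8,interpolation=cv2.INTER_CUBIC))
E
python3 plan.py
```

```text
t 65.3 tcp [451.2 -40.4 196.7] objyaw -86.1 F [ 0.6  0.3 -0.3] w 64.0 ff 0.0
```

View pics/e2.png

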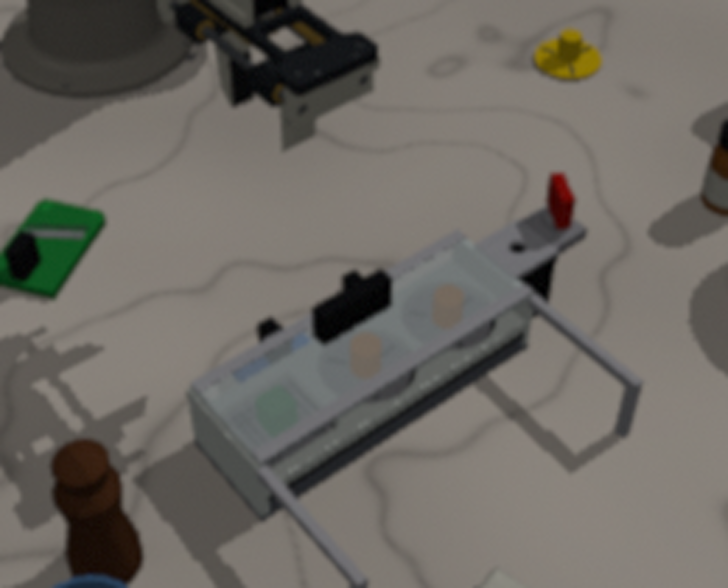

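The picture shows the cover shut, with both discs, the grid and both cartridges stowed. The pin is upright in the notch and the arm is clear.

```bash
python3 -c "
from plant import ticket
print(ticket.close_job())"
```

```text
the job is handed in; nothing more can be done
None
```

I parked the pin in the notch, stowed both discs, the grid and both blade cartridges, shut the cover, and handed the job in at about 65 s; the hand-in gave no verdict, but the last picture showed everything in place.

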